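# Gauge a spacer bar in the bench micrometer, up to the slip of its ratchet

### The job

Lay the long narrow aluminium bar flat between the fences of the bench micrometer's rest and slide it under the spindle, fully home against the stop. Then turn the small ratchet knob on top clockwise until the spindle clamps the bar and the ratchet slips, let it slip by about a tenth of a turn (20 to 55 degrees in all) and let go, leaving the bar clamped; never over-tighten it, and leave the other things where they are.

Things in the scene. Friction and masses are not known exactly. Their poses are not given: they have to be found in the camera images.
- bar: The part to gauge: aluminium bar 130 mm long, 18 mm wide, 7 to 11 mm thick (not known: it is being measured), 50 to 90 g, lying flat. Two small dark holes (look only) 2 and 22 mm from its middle, towards its tail. Origin: centre of underside; x along it, away from the tail; z up. Grip it across its width near the tail (about x = -40 mm) to keep the hand clear of the micrometer.
- bar_end (a point): The bar's end that goes into the micrometer (the end farther from the holes): middle of the lower edge of its end face, bar x = +65 mm.
- micrometer: Fixed bench micrometer, a C-frame with a vertical spindle. Origin: on the table under the spindle axis; x along the bar's path: rest, anvil, stop, column; z up. Base 90 mm wide, 20 mm high, x -90 to 85 mm. A bridge 34 mm wide (x -14 to 74, z 70 to 96 mm) from the column (x 40 to 74 mm) carries spindle, thimble and knob over the anvil.
- rest (a point): Centre of the rest's top face (micrometer x = -47, z = 40 mm), level with the anvil. The rest is 50 mm long (micrometer x -72 to -22 mm); fences on both sides, 22 mm apart inside, 4 mm thick, stand 6 mm above it. The bar is let down here, short of the bridge, and then slid along +x. Axes like the micrometer's.
- anvil (a point): Centre of the top of the anvil, a round post 22 mm across with a bevelled rim, on the spindle axis, 40 mm above the table; axes like the micrometer's. The stop is a block behind it, its face at x = +13 mm, 10 mm higher than the anvil. The bar is home when its end face meets the stop: bar_end is then at x = +13 mm, y = 0, z = 0 here.
- spindle: Steel spindle, 12 mm across, vertical. Origin: centre of its lower measuring face. It starts 10 to 12.5 mm above the anvil, a few mm clear of the bar, goes down 8 mm a turn of the thimble and does not rotate. The screw stays where it is left.
- thimble: Wide aluminium thimble with black scale lines, 34 mm across, 38 mm high, that drives the spindle and goes up and down with it. Origin: centre of its underside, 54 mm above the spindle's lower face; z up, x marked by a black line on its top. Clockwise from above lowers the spindle, against about 0.03 N m. To turn it directly would bypass the ratchet.
- knob: Fluted steel ratchet knob on the thimble, 23 mm across, 26 mm high. Origin: centre of its underside, on the spindle axis, 3 mm above the thimble's top and 95 mm above the spindle's lower face; z up, x marked by a black line on its top, in line with the thimble's at the start. Turned clockwise it takes the thimble along and sinks with it (1.27 mm a radian) until the ratchet slips.
- knob_top (a point): Centre of the knob's top face. With the bar clamped (15 to 20 N) the knob slips on the thimble at about 0.05 N m: it turns on alone, the thimble stands still and nothing sinks any more. The slip is the angle between the two black lines.
- short_bar: Bystander: an aluminium bar 80 mm long, 18 mm wide, 10 mm thick, one hole in its middle. Origin: centre of underside.
- wide_plate: Bystander: an aluminium plate 100 mm long, 34 mm wide, 8 mm thick, two holes. Origin: centre of underside.
- spacer_ring: Bystander: an aluminium ring, 68 mm outside, 18 mm high. Origin: centre of underside.
- tube: Bystander: an upright aluminium tube, 64 mm across, 70 mm high. Origin: centre of underside.
- wash_bottle: Bystander: a white bottle, 54 mm across, 78 mm high. Origin: centre of underside.
- driver: Bystander: a screwdriver 190 mm long with a blue handle, lying.
- pin_tray: Bystander: a grey tray with two compartments, 100 x 140 x 30 mm. Origin: centre of underside.
Mind the look-alikes: they are no part of the job. Leave any pink look-alike of the bar alone. What is shaped like the micrometer but yellow is not meant.

How it is judged:
On the way, in this order (a step that is already met when the one before it is completed fails the run):
1. the bar lies flat in the micrometer, home against the stop, with the ratchet not yet slipped (x of bar_end in the frame of anvil between 0.0095 and 0.0165 m and y of bar_end in the frame of anvil between -0.007 and 0.007 m and z of bar_end in the frame of anvil between -0.003 and 0.003 m and angle between the x axis of bar and the x axis of anvil, either way round below 0.12 rad and angle between bar's own z axis and vertical below 0.06 rad and angle between the x axis of knob and the x axis of thimble, either way round below 0.2 rad), for 0.2 s.
2. the spindle clamps the bar and the ratchet has slipped (x of bar_end in the frame of anvil between 0.0095 and 0.0165 m and y of bar_end in the frame of anvil between -0.007 and 0.007 m and z of bar_end in the frame of anvil between -0.003 and 0.003 m and angle between the x axis of bar and the x axis of anvil, either way round below 0.12 rad and angle between bar's own z axis and vertical below 0.06 rad and contact force between spindle and bar above 8 N and angle between the x axis of knob and the x axis of thimble, either way round above 0.26 rad), for 0.2 s.
At the end, for the whole second after the job is handed in: The bar lies flat on rest and anvil within 3.5 mm of the stop, 7 mm sideways, 3 mm in height and 0.12 rad of the path, at rest, clamped by the spindle with at least 8 N; the ratchet knob has slipped on the thimble by 0.26 to 1.05 rad (15 to 60 degrees) (all of step 2 and angle between the x axis of knob and the x axis of thimble, either way round below 1.05 rad and linear speed of bar below 0.01 m/s); the robot touches nothing.
It fails at once if the spindle presses on the bar with more than 30 N (over-tightened, or the bar rammed against it) (contact force between spindle and bar above 30 N).
It fails at once if the ratchet is turned on by more than 1.05 rad of slip (angle between the x axis of knob and the x axis of thimble, either way round above 1.05 rad).
It fails at once if a bystander is moved by more than 30 mm (distance of any of short_bar, wide_plate, spacer_ring, tube, wash_bottle, driver, pin_tray from where it was at the start of the episode above 0.03 m).
It also fails if it takes over 69 s, if anything falls off the work surface, if the arm or the gripper's body presses on something with over 40 N, if the wrist force passes 120 N, or if a joint passes its speed limit or range.

### The arm

A 7-joint arm with a two-finger parallel gripper is mounted at the origin on the work surface. World frame = base frame: x ahead of the robot, y to its left, z up, the work surface at z = 0. Lengths are in m, angles in rad, forces in N, time in s.
With the tool pointing down it reaches from about 0.35 to 0.9 m from the base axis. Payload 8.1 kg.
Tool frame: the origin (TCP) lies on the centre line of the jaws, within the pads' length; the fingertips stand 17 mm ahead of it and the grasp point (between the pads) lies 2 mm behind it; z points along the fingers, x is the direction in which the jaws open and shut, and the axes are right-handed (so a half turn about z gives the same grasp; the last joint's range is limited). The gripper opens to 85 mm and grips with 20 to 120 N. Pads are 22 mm wide; open, the fingers measure 114 mm over their backs; the gripper's body (76 mm by 85 mm) begins 54 mm behind the grasp point. The pads swing forward as they close: fully open they stand 13 mm farther back than shut.
Start: joints at [1.223, 0.434, 0.025, 1.573, -0.012, 1.134, -0.075], TCP at [0.151, -0.606, 0.248] pointing down, gripper open.
Joint ranges: [-2.62, 2.62], [-0.44, 2.09], [-1.27, 1.32], [0.08, 2.57], [-1.32, 4.46], [0.12, 2], [-2.74, 2.74]. Speed limits (rad/s): [2.22, 2.22, 3.01, 3.01, 3.14, 3.14, 3.14].

### API

Orientations are given as a rotation vector (axis times angle).
In Python, from plant import * gives the robot as it stands. The module is installed in compiled form; this text tells all that it offers.
- The arm moves only by the shell command python3 -m jog 'ROWS' [OPENING] [FORCE]. ROWS is JSON, a list of rows, each a list of 4 numbers: the shift along the tool's x, y, z in mm, then the turn about the tool's z in rad. A call has 1 to 12 rows; each row is the pose to reach, as a shift and turn from the pose measured when the call began, along the tool's axes at that moment; what a row does not reach only later rows make up. A row lasts 1/12 s, in which the tool goes at most 41.7 mm and 7.16 degrees, less where a joint would pass 70% of its speed; a pose out of reach is approached as far as the arm can. A call with a gripper value outside its range is refused whole. OPENING is the closure, from 0 (fully open) to 1 (shut), set as the call begins (- or left out, the last holds). The fingers move at their own pace and stop on an object; FORCE is the grip in N (left out, the last holds). Time passes only in rows, so rows that repeat a pose let the fingers close. It gives the time, the measured TCP pose, the force and the opening at its end, in the units of the state.
- sense(): the state, without advancing time (a new reading comes with each control period).
- get_image(name): name is "scene" or "top"; returns a dict with "image" (400x640x3 uint8, red, green, blue), "camera_matrix" (3x3 intrinsics, pixels), "dist_coeffs" ([k1, k2, p1, p2, k3] as OpenCV has them; the pictures are not rectified), "R" (3x3) and "t" (3): a world point X has camera coordinates R X + t. Camera axes: x right, y down, z forward; pixel columns grow to the right and rows downward; lengths in m; the calibration is good to about 2 mm. A picture is of the moment at which its call begins. There is no depth.
- finish_job(): hands the job in, once; it reports no verdict.
The state is a dict: "time_s": time; "joints": joint angles; "joint_vel": joint speeds; "effort": joint torques, N m; "tcp_pos": TCP position; "eef_rot": TCP orientation; "wrist_force": force on the tool from outside, world axes, zero at the start; "torque": the same for the moment, N m; "grip_width": finger opening in m.
Only numpy, scipy, OpenCV 4.12 (cv2) and the standard library are available. Lean on these libraries where they do the work, as an engineer would, in place of code of your own. Each camera call takes 0.05 s, during which the arm holds its last target.

## Working session

There is one attempt and no reset: what is moved stays moved. The work goes in short steps, Python scripts to look and compute and a shell command to move; the robot and the scene stay as the last step left them, time stands still between calls to the robot, and variables do not carry over. Pictures are saved under pics/ and viewed, and the job is handed in when it is done.

```bash
mkdir -p pics
cat > h.py <<'E'
from plant import *
import numpy as np, cv2
def grab(n,f=None):
    d=get_image(n)
    if f: cv2.imwrite('pics/'+f,cv2.cvtColor(d['image'],cv2.COLOR_RGB2BGR))
    return d
def ray(d,px):
    K=np.array(d['camera_matrix'],float);D=np.array(d['dist_coeffs'],float)
    u=cv2.undistortPoints(np.array(px,float).reshape(-1,1,2),K,D).reshape(-1,2)
    R=np.array(d['R']);t=np.array(d['t'])
    v=np.c_[u,np.ones(len(u))]@R
    return -R.T@t, v/np.linalg.norm(v,axis=1)[:,None]
def onz(d,px,z):
    c,v=ray(d,px); return c+v*((z-c[2])/v[:,2])[:,None]
def tri(d1,p1,d2,p2):
    a,u=ray(d1,p1);b,v=ray(d2,p2);out=[]
    for i in range(len(u)):
        A=np.c_[u[i],-v[i]];s=np.linalg.lstsq(A,b-a,rcond=None)[0]
        P=a+s[0]*u[i];Q=b+s[1]*v[i];out.append(np.r_[(P+Q)/2,np.linalg.norm(P-Q)])
    return np.array(out)
def proj(d,X):
    r,_=cv2.Rodrigues(np.array(d['R'],float))
    return cv2.projectPoints(np.array(X,float).reshape(-1,3),r,np.array(d['t'],float),np.array(d['camera_matrix'],float),np.array(d['dist_coeffs'],float))[0].reshape(-1,2)
E
python3 - <<'E'
from h import *
np.set_printoptions(precision=4,suppress=True)
for n in('scene','top'):
    d=grab(n,n+'0.png');R=np.array(d['R']);print(n,-R.T@np.array(d['t']),R,d['camera_matrix'])
s=sense();print(s)
E
```

```text
scene [ 1.2826 -0.347   0.8948] [[ 0.4504  0.8926 -0.0181]
 [ 0.599  -0.3172 -0.7353]
 [-0.6621  0.3203 -0.6775]] [[498.6356   0.     310.4403]
 [  0.     498.6356 200.4425]
 [  0.       0.       1.    ]]
top [0.3271 0.0547 1.4692] [[ 0.0034 -0.9999  0.0099]
 [-0.9862 -0.005  -0.1656]
 [ 0.1656 -0.0092 -0.9861]] [[475.2834   0.     312.7268]
 [  0.     475.2834 189.6792]
 [  0.       0.       1.    ]]
{'time_s': 0.1, 'joints': array([ 1.2234,  0.4352,  0.0249,  1.574 , -0.0116,  1.134 , -0.0751]), 'joint_vel': array([ 0.0009, -0.0029,  0.0001, -0.0024,  0.0033, -0.002 ,  0.0012]), 'effort': array([  0.0037, -67.1749,   1.0285, -31.69  ,   0.0159,   0.0072,
         0.    ]), 'tcp_pos': array([ 0.1513, -0.6059,  0.2476]), 'eef_rot': array([-2.4753,  1.9332,  0.0019]), 'wrist_force': array([0.5304, 0.1407, 0.6828]), 'torque': array([ 0.0172,  0.014 , -0.0337]), 'grip_width': 0.08533428940276898}
```

View pics/scene0.png

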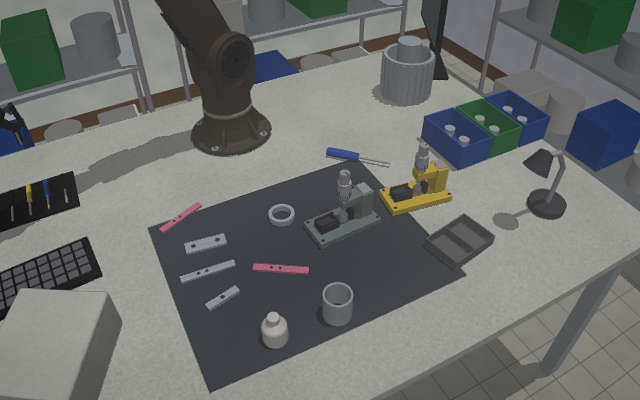

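View pics/top0.png

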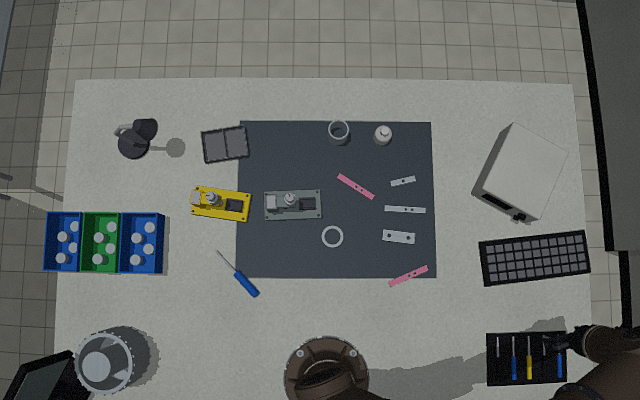

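The bar is at about (405,209) in the top view and (207,271) in the scene view. The grey micrometer is at (293,203) in the top view and (343,215) in the scene view. I'll enlarge both.

Run:
```python
import cv2
t=cv2.imread('pics/top0.png');s=cv2.imread('pics/scene0.png')
def z(im,x,y,w,h,k,f): cv2.imwrite('pics/'+f,cv2.resize(im[y:y+h,x:x+w],None,fx=k,fy=k,interpolation=cv2.INTER_CUBIC))
z(t,255,180,75,50,10,'zt_m.png');z(t,375,190,60,40,12,'zt_b.png')
z(s,295,160,100,90,6,'zs_m.png');z(s,170,250,75,50,10,'zs_b.png')
```

```text
(no output)
```

View pics/zt_m.png

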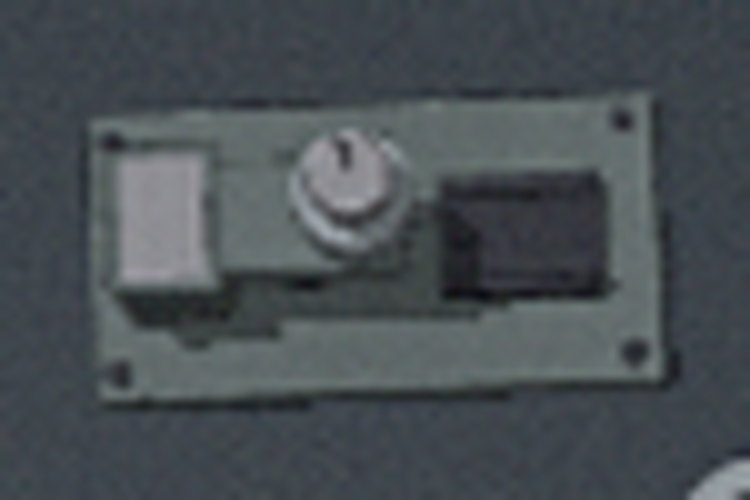

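View pics/zt_b.png

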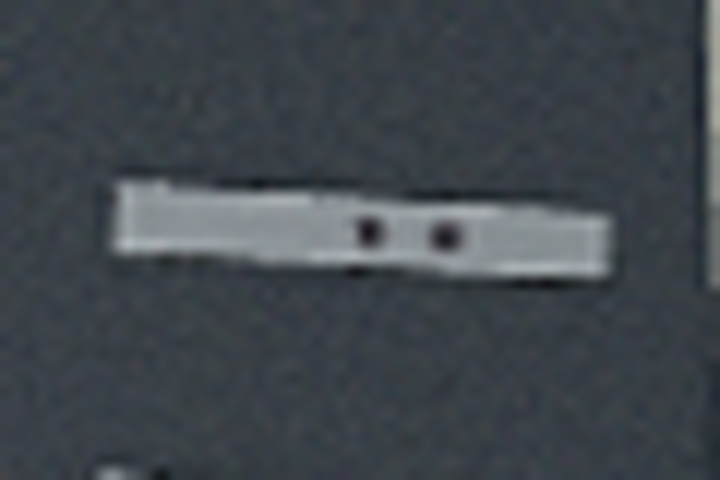

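View pics/zs_m.png

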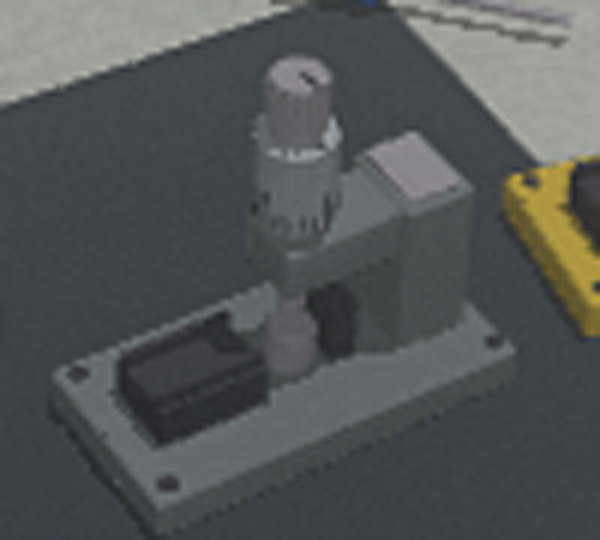

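View pics/zs_b.png

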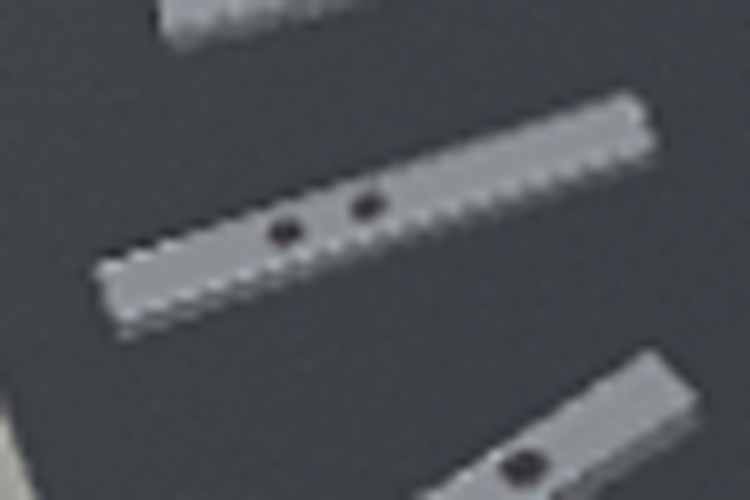

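The micrometer's rest is on the −y side, at zoom (525,235). The knob top is at zoom (347,175) in the top view and (300,78) in the scene view. The bar's holes are on its right half, so its tail is already at −y. Next I measure.

```bash
cat > m1.py <<'E'
from h import *
np.set_printoptions(precision=4,suppress=True)
T=grab('top');S=grab('scene')
def zp(p,x,y,k): return [[x+(a+.5)/k-.5,y+(b+.5)/k-.5] for a,b in p]
# holes
ht=zp([(369,232),(446,237)],375,190,12);hs=zp([(368,206),(286,232)],170,250,10)
print('holes',tri(T,ht,S,hs))
def bar(d,roi):
    x,y,w,h=roi;g=d['image'][y:y+h,x:x+w].astype(int);m=(g.min(2)>105).astype(np.uint8)
    cs,_=cv2.findContours(m,cv2.RETR_EXTERNAL,cv2.CHAIN_APPROX_NONE);c=max(cs,key=cv2.contourArea)
    M=cv2.moments(c);c=c.reshape(-1,2)+[x,y];return c
c=bar(T,(375,195,60,25));P=onz(T,c,0.009)[:,:2].astype(np.float32);r=cv2.minAreaRect(P);print('bar rect',r, cv2.boxPoints(r))
c2=bar(S,(175,255,65,32));P=onz(S,c2,0.009)[:,:2].astype(np.float32);r=cv2.minAreaRect(P);print('bar rect S',r, cv2.boxPoints(r))
# knob top
kt=zp([(347,177)],255,180,10);ks=zp([(300,76)],295,160,6);print('knob',tri(T,kt,S,ks))
# base bolts: top zoom and scene zoom
bt=zp([(112,140),(621,120),(634,352),(119,375)],255,180,10)
print('bolts z=.02',onz(T,bt,.02))
bs=zp([(495,342),(78,374),(168,484)],295,160,6)
print('tri bolts',tri(T,[bt[0+3] if 0 else bt[i] for i in (3,2,1)],S,bs))
print('bolts S',onz(S,bs,.02))
bc=zp([(90,122),(648,95),(660,380),(102,402)],255,180,10);C=onz(T,bc,.02);print('corners',C)
for i in range(4): print(np.linalg.norm(C[i]-C[i-1]))
# rest corners top face of fences z=.046
E
python3 m1.py
```

```text
holes [[ 0.5137 -0.2475  0.0064  0.0014]
 [ 0.5125 -0.2673  0.0066  0.002 ]]
bar rect ((0.5134637355804443, -0.24553939700126648), (0.12908746302127838, 0.01726539433002472), 86.5699691772461) [[ 0.501  -0.3095]
 [ 0.5182 -0.3105]
 [ 0.5259 -0.1816]
 [ 0.5087 -0.1806]]
bar rect S ((0.5175444483757019, -0.2446325123310089), (0.1291576474905014, 0.019277410581707954), 87.15458679199219) [[ 0.5047 -0.3087]
 [ 0.524  -0.3096]
 [ 0.5304 -0.1806]
 [ 0.5111 -0.1797]]
knob [[0.5242 0.1079 0.1685 0.001 ]]
bolts z=.02 [[0.5577 0.1862 0.02  ]
 [0.5647 0.029  0.02  ]
 [0.4927 0.0249 0.02  ]
 [0.4848 0.1827 0.02  ]]
tri bolts [[ 0.5012  0.2054 -0.0406  0.0395]
 [ 0.493   0.0252  0.0186  0.0008]
 [ 0.5651  0.0293  0.0187  0.0007]]
bolts S [[0.5588 0.187  0.02  ]
 [0.4944 0.025  0.02  ]
 [0.5662 0.0291 0.02  ]]
corners [[0.5633 0.1931 0.02  ]
 [0.5726 0.0207 0.02  ]
 [0.4841 0.0169 0.02  ]
 [0.4764 0.1877 0.02  ]]
0.08700615487080379
0.1726981302226636
0.0886173882750932
0.1710093192946329
```

Cross-checks:
- The base measures 172 × 88 mm.
- The spindle axis from the bolts, (.525,.108), agrees with the triangulated knob at (.524,.108,.1685).
- The bar rectangle is 129 × 17 mm.

Next is a helper that converts a world target into tool-frame shifts.

```bash
cat >> h.py <<'E'
from scipy.spatial.transform import Rotation as Ro
def togo(p,head_deg=None):
    s=sense();R=Ro.from_rotvec(s['eef_rot']).as_matrix()
    h=np.degrees(np.arctan2(R[1,0],R[0,0]));sh=R.T@(np.array(p)-s['tcp_pos'])*1000
    print('t',round(s['time_s'],2),'tcp',s['tcp_pos'].round(4),'heading',h.round(2),'tilt',R[2].round(4),'q7',s['joints'][6].round(3),'shift mm',sh.round(1))
    if head_deg is not None:
        for k in(0,180): 
            a=(h-head_deg-k+180)%360-180; print(' turn rad',round(np.radians(a),3))
E
python3 -c "
from h import *
togo([.5116,-.2855,.10],-3.4)"
```

```text
t 0.2 tcp [ 0.1513 -0.6061  0.2478] heading -75.98 tilt [-1.e-03  1.e-04 -1.e+00] q7 -0.075 shift mm [-223.7 -427.2  148. ]
 turn rad -1.267
 turn rad 1.875
```

```bash
python3 -m jog '[[-20,-38,10,-0.11],[-40,-76,20,-0.22],[-60,-114,30,-0.33],[-80,-152,45,-0.44],[-100,-190,60,-0.55],[-120,-228,75,-0.66],[-140,-266,90,-0.77],[-160,-304,100,-0.88],[-180,-342,110,-1.0],[-200,-380,120,-1.1],[-212,-405,130,-1.2],[-223.7,-427.2,148,-1.267]]' 0 40; python3 -m jog '[[0,0,0,0],[0,0,0,0]]'
python3 - <<'E'
from h import *
togo([.5116,-.2855,.05],-3.4)
grab('scene','s1.png');d=grab('top','t1.png')
E
```

```text
time_s: 1.2
tcp_pos: [0.5102, -0.2876, 0.1038]
eef_rot: [-3.14, 0.084, -0.004]
wrist_force: [0.3, -0.6, 0.3]
grip_width: 0.0854
time_s: 1.37
tcp_pos: [0.5116, -0.2844, 0.1026]
eef_rot: [-3.138, 0.075, -0.003]
wrist_force: [0.3, -1.0, 0.8]
grip_width: 0.0855
t 1.37 tcp [ 0.5116 -0.2844  0.1026] heading -2.75 tilt [ 0.0017 -0.0025 -1.    ] q7 0.143 shift mm [-0.   1.3 52.6]
 turn rad 0.011
 turn rad -3.13
```

```bash
python3 -m jog '[[0,0.6,30,0.01],[0,1.2,53,0.011],[0,1.2,53,0.011],[0,1.2,53,0.011]]'
python3 - <<'E'
from h import *
togo([.5116,-.2855,.020],-3.4)
d=grab('scene');s=d['image'][220:320,140:280];t=grab('top')['image'][170:250,360:472]
cv2.imwrite('pics/c2.png',cv2.cvtColor(np.vstack([cv2.resize(s,(560,400)),cv2.resize(t,(560,400))])[:, :],cv2.COLOR_RGB2BGR)[:, :]) if 0 else cv2.imwrite('pics/c2.png',cv2.cvtColor(np.hstack([cv2.resize(s,(400,286)),cv2.resize(t,(400,286))]),cv2.COLOR_RGB2BGR))
E
```

```text
time_s: 1.8
tcp_pos: [0.5079, -0.2907, 0.0505]
eef_rot: [3.14, -0.107, -0.001]
wrist_force: [-0.5, -0.5, 0.7]
grip_width: 0.0851
t 1.8 tcp [ 0.5079 -0.2907  0.0505] heading -3.9 tilt [-6.e-04  3.e-04 -1.e+00] q7 0.104 shift mm [ 3.4 -5.5 30.5]
 turn rad -0.009
 turn rad 3.133
```

View pics/c2.png

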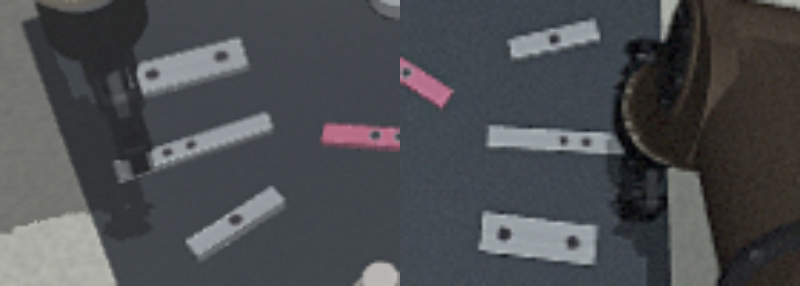

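The hand is over the tail, but the neighbouring plate is close. I'll narrow the jaws before going down and correct a 4–5 mm lag error.

```bash
python3 -m jog '[[3.4,-4,0,-0.009],[3.4,-4,0,-0.009],[3.4,-4,0,-0.009],[3.4,-4,0,-0.009],[3.4,-4,0,-0.009]]' 0.5 40
python3 - <<'E'
from h import *
togo([.5116,-.2870,.020],-3.4);print(sense()['grip_width'])
E
```

```text
time_s: 2.32
tcp_pos: [0.5135, -0.2869, 0.0525]
eef_rot: [3.139, -0.091, 0.005]
wrist_force: [0.1, 0.6, 0.6]
grip_width: 0.0427
t 2.32 tcp [ 0.5135 -0.2869  0.0525] heading -3.32 tilt [ 0.0034  0.0015 -1.    ] q7 0.104 shift mm [-2.   0.2 32.5]
 turn rad 0.001
 turn rad -3.14
0.04268523056667751
```

```bash
for i in 1 2; do python3 -m jog '[[0,0,0,0],[0,0,0,0]]'; python3 -c "
from h import *
togo([.5116,-.2870,.020],-3.4);s=sense();print(s['joints'].round(4),s['joint_vel'].round(3),s['torque'])"; done
```

```text
time_s: 2.48
tcp_pos: [0.5134, -0.287, 0.0526]
eef_rot: [3.139, -0.091, 0.005]
wrist_force: [-0.2, -0.4, -0.1]
grip_width: 0.0425
t 2.48 tcp [ 0.5134 -0.287   0.0526] heading -3.33 tilt [ 0.0034  0.0016 -1.    ] q7 0.104 shift mm [-2.   0.1 32.5]
 turn rad 0.001
 turn rad -3.14
[ 0.6445  0.624  -0.324   1.8381  0.2862  0.7214  0.1035] [ 0.001  0.001 -0.    -0.002 -0.     0.001 -0.001] [-0.02312561 -0.01314682 -0.05007918]
time_s: 2.65
tcp_pos: [0.5135, -0.287, 0.0525]
eef_rot: [3.139, -0.091, 0.005]
wrist_force: [-0.0, 0.1, 0.9]
grip_width: 0.043
t 2.65 tcp [ 0.5135 -0.287   0.0525] heading -3.33 tilt [ 0.0033  0.0016 -1.    ] q7 0.104 shift mm [-2.   0.1 32.5]
 turn rad 0.001
 turn rad -3.14
[ 0.6445  0.6241 -0.324   1.838   0.2862  0.7214  0.1036] [ 0.001 -0.    -0.    -0.001  0.001 -0.001  0.001] [ 0.03650579 -0.06192557 -0.03665158]
```

```bash
python3 -m jog '[[-2,0,15,0],[-2,0,31,0],[-2,0,31,0],[-2,0,31,0],[-2,0,31,0]]'
python3 - <<'E'
from h import *
togo([.5116,-.2870,.020],-3.4)
E
```

```text
time_s: 3.07
tcp_pos: [0.5119, -0.2869, 0.022]
eef_rot: [3.139, -0.091, 0.006]
wrist_force: [0.3, -0.3, 0.4]
grip_width: 0.0428
t 3.07 tcp [ 0.5119 -0.2869  0.022 ] heading -3.32 tilt [ 0.0036  0.0015 -1.    ] q7 0.085 shift mm [-0.3  0.1  2. ]
 turn rad 0.001
 turn rad -3.14
```

```bash
python3 -m jog '[[0,0,2.5,0],[0,0,2.5,0],[0,0,2.5,0]]'; python3 -m jog '[[0,0,0,0],[0,0,0,0],[0,0,0,0],[0,0,0,0],[0,0,0,0],[0,0,0,0]]' 1 40;  python3 - <<'E'
from h import *
togo([.5116,-.2870,.020],-3.4);s=sense();print(s['grip_width'],s['wrist_force'])
E
```

```text
time_s: 3.32
tcp_pos: [0.5122, -0.287, 0.02]
eef_rot: [3.138, -0.091, 0.007]
wrist_force: [-0.4, -0.2, 0.1]
grip_width: 0.0424
time_s: 3.82
tcp_pos: [0.5124, -0.2872, 0.0205]
eef_rot: [3.138, -0.091, 0.008]
wrist_force: [-2.0, -0.4, 6.3]
grip_width: 0.0163
t 3.82 tcp [ 0.5124 -0.2872  0.0205] heading -3.32 tilt [ 0.0049  0.0022 -1.    ] q7 0.084 shift mm [-0.8 -0.1  0.5]
 turn rad 0.001
 turn rad -3.14
0.01633051331153529 [-2.01340453 -0.4300453   6.25286678]
```

```bash
python3 -m jog '[[0,0,-20,0],[0,0,-45,0],[0,0,-70,0],[0,0,-70,0],[0,0,-70,0],[0,0,-70,0]]' 1 40;  python3 - <<'E'
from h import *
togo([.5316,-.0328,.090],2.75);s=sense();print(s['grip_width'],s['wrist_force'])
d=grab('scene');s=d['image'][200:320,130:290];t=grab('top')['image'][170:250,360:472]
cv2.imwrite('pics/c3.png',cv2.cvtColor(np.hstack([cv2.resize(s,(400,300)),cv2.resize(t,(400,300))]),cv2.COLOR_RGB2BGR))
E
```

```text
time_s: 4.32
tcp_pos: [0.5116, -0.287, 0.09]
eef_rot: [3.138, -0.091, 0.006]
wrist_force: [0.0, -0.5, -1.1]
grip_width: 0.0162
t 4.32 tcp [ 0.5116 -0.287   0.09  ] heading -3.33 tilt [ 0.0042  0.0022 -1.    ] q7 0.126 shift mm [   5.2 -254.9   -0.6]
 turn rad -0.106
 turn rad 3.036
0.016178806717235168 [ 0.02673385 -0.49427335 -1.06268656]
```

View pics/c3.png

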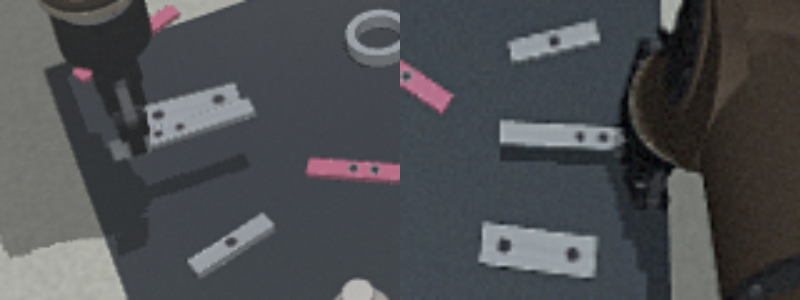

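The bar is lifted level, and its shadow runs parallel to it. I'll carry it to a point short of the bridge.

```bash
python3 -m jog '[[0,-25,0,-0.01],[1,-55,0,-0.03],[2,-85,0,-0.05],[3,-115,0,-0.07],[4,-145,0,-0.09],[4,-175,0,-0.106],[5,-205,0,-0.106],[5,-230,0,-0.106],[5,-248,0,-0.106],[5.2,-254,0,-0.106],[5.2,-254.9,0,-0.106],[5.2,-254.9,0,-0.106]]'; python3 -m jog '[[0,0,0,0],[0,0,0,0]]'
python3 - <<'E'
from h import *
togo([.5316,-.0328,.090],2.75);s=sense();print(s['grip_width'],s['wrist_force'])
d=grab('scene','s4.png');s=d['image'][160:260,260:400];t=grab('top','t4.png')['image'][165:245,255:367]
cv2.imwrite('pics/c4.png',cv2.cvtColor(np.hstack([cv2.resize(s,(400,286),interpolation=2),cv2.resize(t,(400,286),interpolation=2)]),cv2.COLOR_RGB2BGR))
E
```

```text
time_s: 5.42
tcp_pos: [0.5308, -0.0333, 0.0883]
eef_rot: [3.138, 0.075, 0.002]
wrist_force: [-0.2, -0.2, -1.2]
grip_width: 0.0163
time_s: 5.58
tcp_pos: [0.5305, -0.0352, 0.0879]
eef_rot: [3.138, 0.072, 0.001]
wrist_force: [-1.1, 0.2, -1.2]
grip_width: 0.0159
t 5.58 tcp [ 0.5305 -0.0352  0.0879] heading 2.61 tilt [ 5.0e-04  3.1e-03 -1.0e+00] q7 -0.261 shift mm [ 1.3 -2.4 -2.1]
 turn rad -0.002
 turn rad 3.139
0.015873159149107304 [-1.12771054  0.19907393 -1.1922962 ]
```

View pics/c4.png

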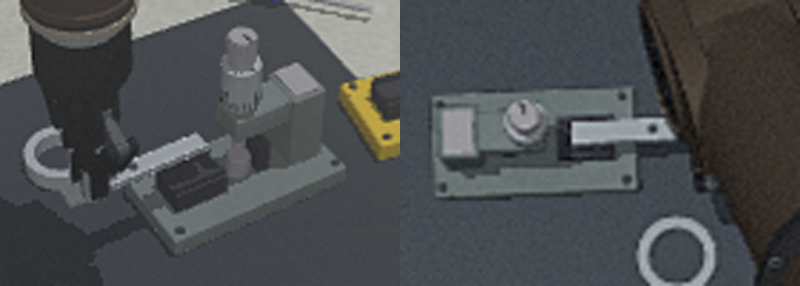

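```bash
cat > ov.py <<'E'
import cv2,sys
def z(f,x,y,w,h,k,o): 
    im=cv2.imread(f);cv2.imwrite('pics/'+o,cv2.resize(im[y:y+h,x:x+w],None,fx=k,fy=k,interpolation=cv2.INTER_CUBIC))
n=sys.argv[1]
z(f'pics/t{n}.png',285,190,60,40,12,f'zt{n}.png');z(f'pics/s{n}.png',285,195,80,56,9,f'zs{n}.png')
E
python3 ov.py 4
```

```text
(no output)
```

View pics/zt4.png

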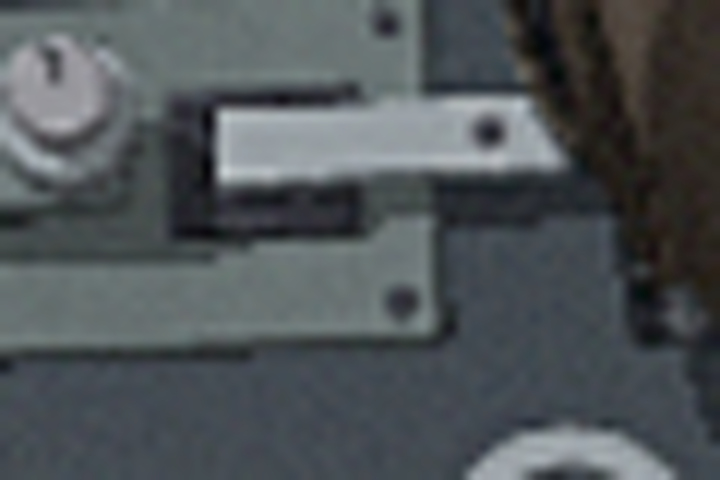

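View pics/zs4.png

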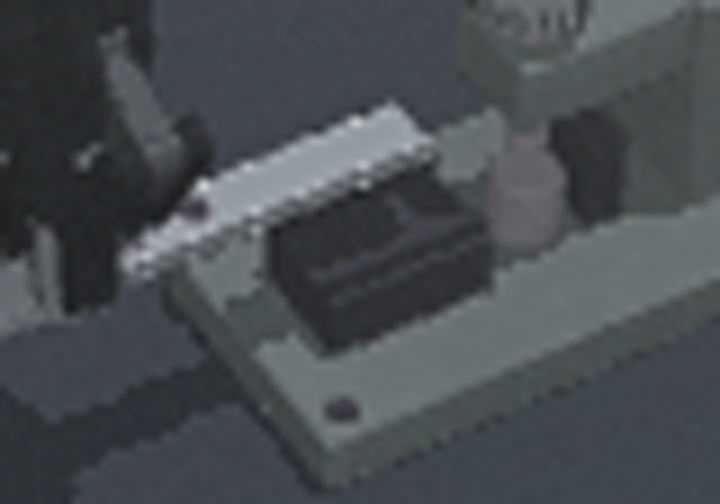

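```bash
cat > m2.py <<'E'
from h import *
np.set_printoptions(precision=4,suppress=True)
O=np.array([.5248,.108]);ps=np.radians(92.75);ux=np.array([np.cos(ps),np.sin(ps)]);uy=np.array([-ux[1],ux[0]])
def mic(P): P=np.atleast_2d(P);q=P[:,:2]-O;return np.c_[q@ux,q@uy,P[:,2:]]
def zp(p,x,y,k): return [[x+(a+.5)/k-.5,y+(b+.5)/k-.5] for a,b in p]
def w(x,y,z): return np.r_[O+ux*x+uy*y,z]
E
python3 - <<'E'
from m2 import *
T=grab('top');S=grab('scene')
t=zp([(488,131),(215,107),(213,180)],285,190,12);s=zp([(195,207),(393,103),(435,150)],285,195,9)
P=tri(T,t,S,s);print(P);print(mic(P))
# predicted rest fence tops & base corners in zooms
pts=[w(-72,-15,46),w(-22,-15,46),w(-22,15,46),w(-72,15,46)]
pts=[w(a/1000,b/1000,c/1000) for a,b,c in[(-72,-15,46),(-22,-15,46),(-22,15,46),(-72,15,46),(-72,0,40),(-22,0,40),(-90,-45,20),(-90,45,20)]]
print((proj(T,pts)-[285,190]+.5)*12-.5);print((proj(S,pts)-[285,195]+.5)*9-.5)
for n,d,x,y,k in(('t4',T,285,190,12),('s4',S,285,195,9)):
    im=cv2.imread(f'pics/z{n}.png')
    for p in (proj(d,pts)-[x,y]+.5)*k-.5: cv2.circle(im,tuple(int(round(v)) for v in p),4,(0,0,255),1)
    cv2.imwrite(f'pics/o{n}.png',im)
E
```

```text
[[0.5293 0.0049 0.0748 0.0008]
 [0.5311 0.0678 0.0864 0.0089]
 [0.521  0.0765 0.0558 0.0085]]
[[-0.1032  0.0005  0.0748  0.0008]
 [-0.0404 -0.0044  0.0864  0.0089]
 [-0.0313  0.0053  0.0558  0.0085]]
[[356.0782  91.3223]
 [158.09    99.7506]
 [162.81   217.6371]
 [361.4525 209.1255]
 [358.4413 153.4458]
 [160.9382 161.8825]
 [419.2638 -11.4731]
 [435.7657 335.7278]]
[[327.3301 277.9163]
 [487.826  210.2904]
 [429.7059 143.7586]
 [270.8814 209.325 ]
 [299.0618 259.1733]
 [458.1833 192.5851]
 [326.3688 442.0988]
 [161.2879 233.8817]]
```

View pics/ot4.png

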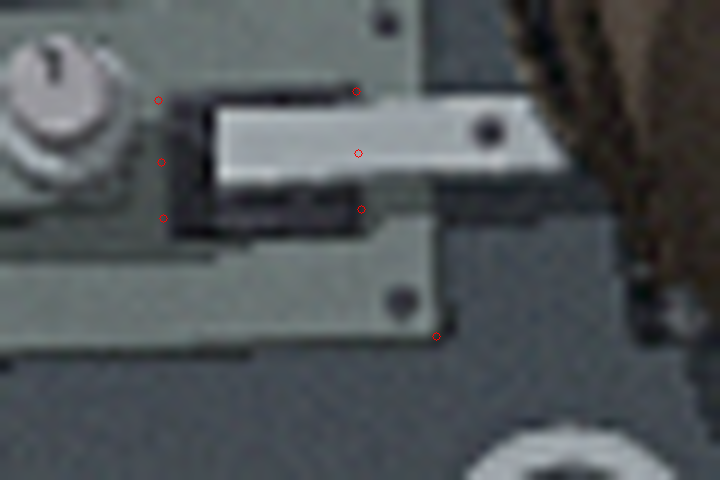

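View pics/os4.png

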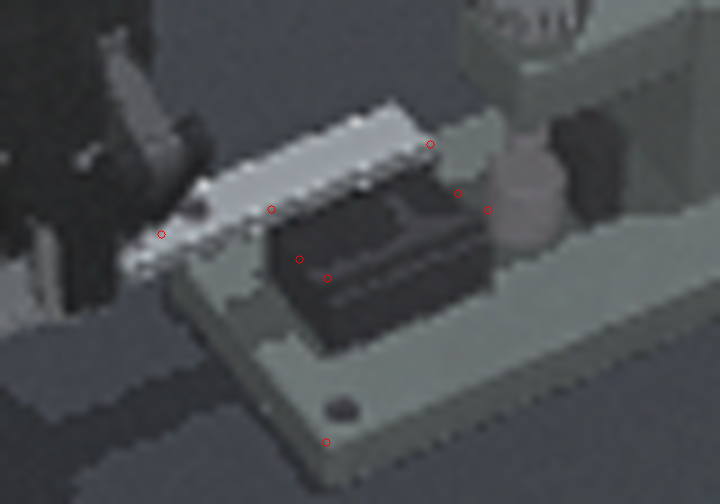

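Run:
```python
from m2 import *
T=grab('top');S=grab('scene')
t=zp([(488,131),(215,180),(213,107)],285,190,12);s=zp([(195,207),(393,103),(437,146)],285,195,9)
P=tri(T,t,S,s);print(P);print(mic(P)); m=(P[1]+P[2])/2; print('axis',np.degrees(np.arctan2(*(m-P[0])[[1,0]])), 'tilt',(m-P[0])[2]/np.hypot(*(m-P[0])[:2]),mic(m[:3]))
```

```text
[[0.5293 0.0049 0.0748 0.0008]
 [0.5166 0.0714 0.0723 0.0013]
 [0.5355 0.0731 0.0715 0.0011]]
[[-0.1032  0.0005  0.0748  0.0008]
 [-0.0362  0.0099  0.0723  0.0013]
 [-0.0354 -0.009   0.0715  0.0011]]
axis 92.71807359637798 tilt -0.043434713596550587 [[-0.0358  0.0004  0.0719]]
```

The bar is aligned, 0.4 mm off the centre line at 92.7°, with its head at micrometer x = −36 mm. I'll lower it.

```bash
python3 -m jog '[[0,0,8,0],[0,0,16,0],[0,0,16,0],[0,0,16,0],[0,0,16,0]]'
python3 - <<'E'
from m2 import *
togo(w(-.0360-.1067,-.0001,.0625),2.75);print(mic(sense()['tcp_pos']))
E
```

```text
time_s: 6.3
tcp_pos: [0.5307, -0.0336, 0.0721]
eef_rot: [3.139, 0.075, 0.001]
wrist_force: [-0.2, -0.3, -0.5]
grip_width: 0.016
t 6.3 tcp [ 0.5307 -0.0336  0.0721] heading 2.73 tilt [ 0.0009  0.0022 -1.    ] q7 -0.275 shift mm [1.  1.  9.6]
 turn rad -0.0
 turn rad 3.141
[[-0.1417  0.0009  0.0721]]
```

```bash
python3 -m jog '[[0.3,0,4,0],[0.3,0,8,0],[0.3,0,10,0],[0.3,0,10,0]]'; python3 -m jog '[[0,0,1,0],[0,0,1,0],[0,0,1,0]]'
python3 - <<'E'
from m2 import *
print(mic(sense()['tcp_pos']),sense()['wrist_force'])
d=grab('scene','s5.png');grab('top','t5.png')
E
python3 ov.py 5
```

```text
time_s: 6.63
tcp_pos: [0.5306, -0.0336, 0.0615]
eef_rot: [3.139, 0.075, 0.0]
wrist_force: [-0.3, -0.4, -0.7]
grip_width: 0.0163
time_s: 6.88
tcp_pos: [0.5307, -0.0336, 0.0605]
eef_rot: [3.139, 0.075, 0.0]
wrist_force: [-1.5, -0.8, 0.4]
grip_width: 0.0164
[[-0.1417  0.0009  0.0605]] [-1.547  -0.7565  0.4404]
```

View pics/zt5.png

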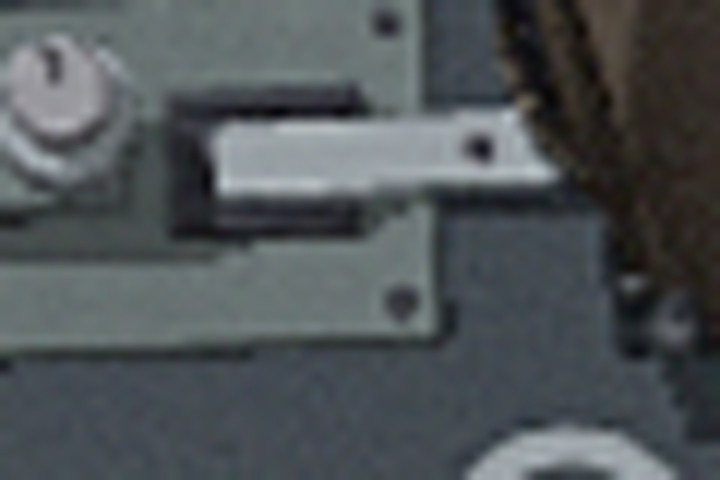

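View pics/zs5.png

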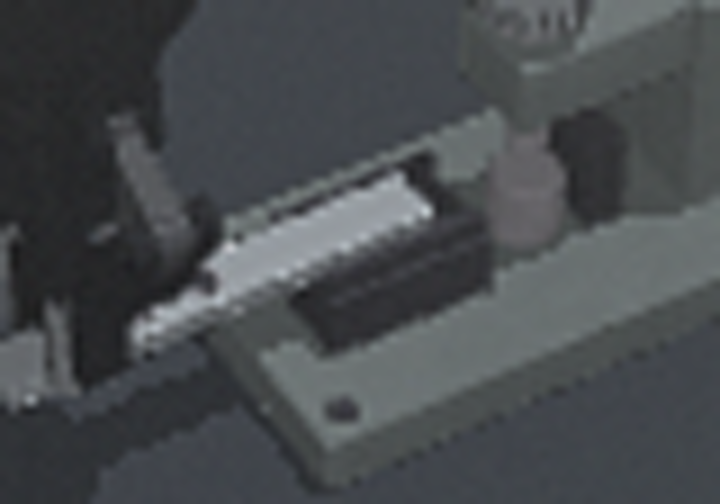

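Run:
```python
from m2 import *
T=grab('top');S=grab('scene')
t=zp([(480,148),(215,190),(215,122)],285,190,12);s=zp([(207,278),(402,176),(435,212)],285,195,9)
P=tri(T,t,S,s);print(mic(P))
```

```text
[[-0.1013  0.0004  0.0475  0.0026]
 [-0.0351  0.0084  0.0457  0.0006]
 [-0.0356 -0.0089  0.0469  0.0012]]
```

```bash
python3 -m jog '[[0,0,1,0],[0,0,1,0],[0,0,1,0]]'; python3 -c "
from m2 import *
print(mic(sense()['tcp_pos']),sense()['wrist_force'])"
```

```text
time_s: 7.33
tcp_pos: [0.5307, -0.0336, 0.0596]
eef_rot: [3.139, 0.075, 0.001]
wrist_force: [-0.2, -0.6, 1.7]
grip_width: 0.0161
[[-0.1417  0.0009  0.0596]] [-0.2246 -0.5681  1.6839]
```

```bash
python3 -m jog '[[0,-5,0,0],[0,-11,0,0],[0,-17,0,0],[0,-23,0,0],[0,-23,0,0]]'; python3 -c "
from m2 import *
print(mic(sense()['tcp_pos']),sense()['wrist_force'])"
```

```text
time_s: 7.75
tcp_pos: [0.5297, -0.0085, 0.0598]
eef_rot: [3.139, 0.078, 0.001]
wrist_force: [1.1, 1.6, 1.8]
grip_width: 0.0161
[[-0.1166  0.0007  0.0598]] [1.1179 1.5505 1.7786]
```

```bash
python3 -m jog '[[0,-5,0,0],[0,-10,0,0],[0,-16,0,0],[0,-18,0,0],[0,-18,0,0]]'; python3 -c "
from m2 import *
print(mic(sense()['tcp_pos']),sense()['wrist_force'])
grab('scene','s6.png');grab('top','t6.png')";python3 ov.py 6
```

```text
time_s: 8.17
tcp_pos: [0.529, 0.0106, 0.0599]
eef_rot: [3.14, 0.08, 0.002]
wrist_force: [0.2, 0.3, 4.2]
grip_width: 0.0162
[[-0.0975  0.0005  0.0599]] [0.1872 0.3394 4.1778]
```

View pics/zs6.png

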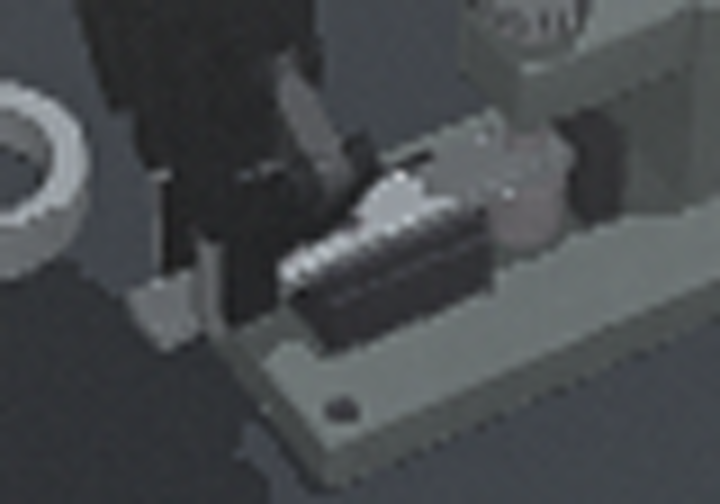

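The bar is on the anvil under the spindle, with about 4 mm to go. I'll creep forward until it touches the stop.

```bash
python3 -m jog '[[0,-1.5,0,0],[0,-3,0,0],[0,-3,0,0]]';python3 -m jog '[[0,-1.5,0,0],[0,-1.5,0,0]]';python3 -m jog '[[0,-1.5,0,0],[0,-1.5,0,0]]'; python3 -c "
from m2 import *
print(mic(sense()['tcp_pos']),sense()['wrist_force'])"
```

```text
time_s: 8.52
tcp_pos: [0.5289, 0.0129, 0.06]
eef_rot: [3.14, 0.079, 0.002]
wrist_force: [-0.5, -1.8, 5.3]
grip_width: 0.0163
time_s: 8.68
tcp_pos: [0.5289, 0.0134, 0.06]
eef_rot: [3.139, 0.077, 0.002]
wrist_force: [0.1, -3.5, 4.0]
grip_width: 0.0162
time_s: 8.85
tcp_pos: [0.5289, 0.0134, 0.06]
eef_rot: [3.137, 0.075, 0.002]
wrist_force: [0.1, -6.7, 4.9]
grip_width: 0.016
[[-0.0947  0.0005  0.06  ]] [ 0.0856 -6.6865  4.9463]
```

```bash
python3 -m jog '[[0,-2.5,0,0],[0,-2.5,0,0],[0,-2.5,0,0]]'; python3 -c "
from m2 import *
print(mic(sense()['tcp_pos']),sense()['wrist_force'])
grab('scene','s7.png');grab('top','t7.png')";python3 ov.py 7
```

```text
time_s: 9.1
tcp_pos: [0.5289, 0.0135, 0.06]
eef_rot: [3.135, 0.071, 0.001]
wrist_force: [-0.0, -7.9, 5.2]
grip_width: 0.0163
[[-0.0946  0.0005  0.06  ]] [-0.0354 -7.8711  5.249 ]
```

View pics/zs7.png

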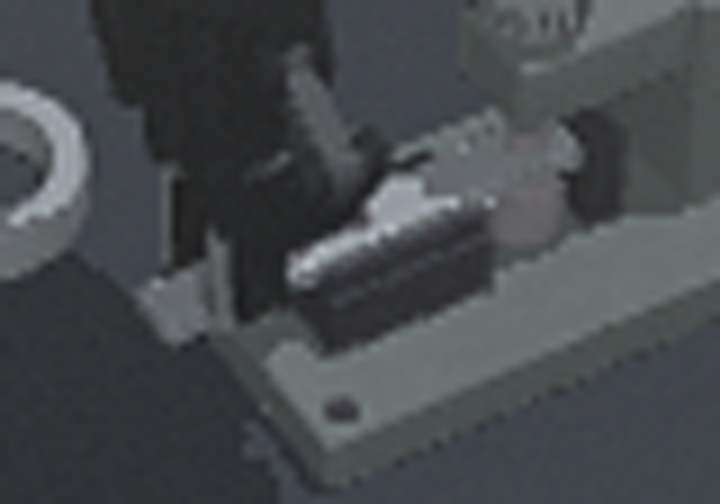

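The bar end meets the stop at zoom (575,150), and the push force rises with no further motion. I'll release and raise the hand.

```bash
python3 -m jog '[[0,0,0,0],[0,0,0,0],[0,0,0,0],[0,0,0,0],[0,0,0,0]]' 0.5; python3 -m jog '[[0,3,-15,0],[0,6,-40,0],[0,20,-75,0],[0,50,-115,0],[0,80,-155,0],[0,90,-175,0],[0,90,-175,0],[0,90,-175,0],[0,90,-175,0]]'; python3 -c "
from m2 import *
togo(w(0,0,.22));print(sense()['wrist_force'],sense()['joints'])
grab('scene','s8.png');grab('top','t8.png')";python3 ov.py 8
```

```text
time_s: 9.62
tcp_pos: [0.5287, 0.014, 0.0599]
eef_rot: [3.135, 0.072, 0.001]
wrist_force: [-0.4, 0.5, -0.5]
grip_width: 0.0424
time_s: 10.37
tcp_pos: [0.5323, -0.0744, 0.2348]
eef_rot: [3.136, 0.073, 0.0]
wrist_force: [-0.4, 0.5, -0.2]
grip_width: 0.0429
t 10.37 tcp [ 0.5323 -0.0744  0.2348] heading 2.66 tilt [-0.      0.0052 -1.    ] q7 -0.077 shift mm [   1.  -182.6   13.9]
[-0.3711  0.5302 -0.2248] [ 0.3627  0.3429 -0.4256  1.7788  0.1664  1.0545 -0.0772]
```

View pics/zs8.png

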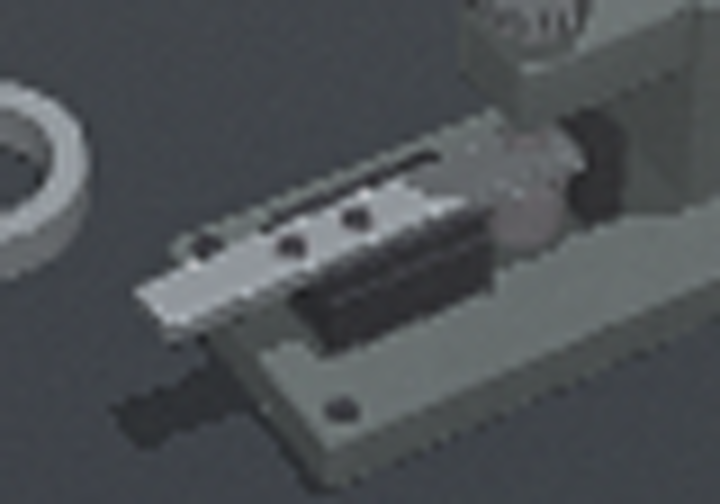

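View pics/zt8.png

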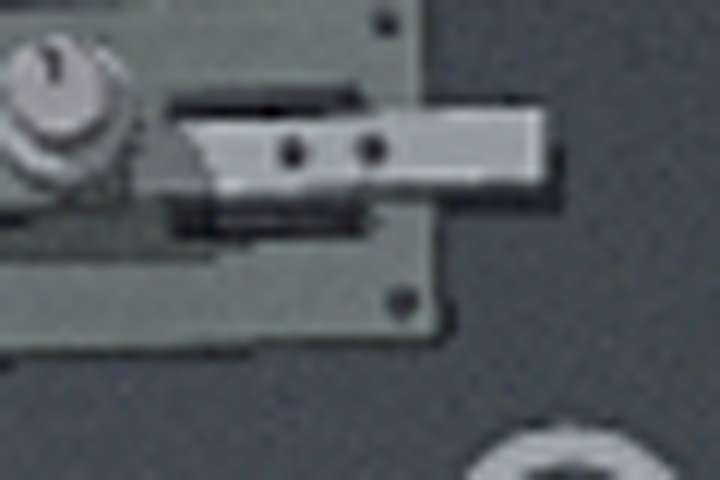

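```bash
python3 - <<'E'
from m2 import *
T=grab('top');S=grab('scene')
t=zp([(292,153),(371,149),(545,178),(545,107)],285,190,12);s=zp([(357,218),(292,246),(135,293),(170,326)],285,195,9)
P=tri(T,t,S,s);print(mic(P))
print(mic(onz(T,t,.047)));print(mic(onz(S,s,.047)))
E
python3 - <<'E'
import cv2
t=cv2.imread('pics/t8.png');s=cv2.imread('pics/s8.png')
cv2.imwrite('pics/k8.png',cv2.hconcat([cv2.resize(t[185:210,275:305],(400,333),interpolation=2),cv2.resize(s[165:203,325:365],(400,333),interpolation=2)]))
E
```

```text
[[-0.0547 -0.0001  0.0468  0.0011]
 [-0.0747 -0.0003  0.0466  0.0008]
 [-0.1181  0.0085  0.0435  0.0014]
 [-0.1181 -0.0094  0.0469  0.0029]]
[[-0.0552  0.0001  0.047 ]
 [-0.0751 -0.      0.047 ]
 [-0.1185  0.0092  0.047 ]
 [-0.1194 -0.0088  0.047 ]]
[[-0.0543 -0.0005  0.047 ]
 [-0.0746 -0.0008  0.047 ]
 [-0.119   0.0051  0.047 ]
 [-0.1169 -0.0101  0.047 ]]
```

View pics/k8.png

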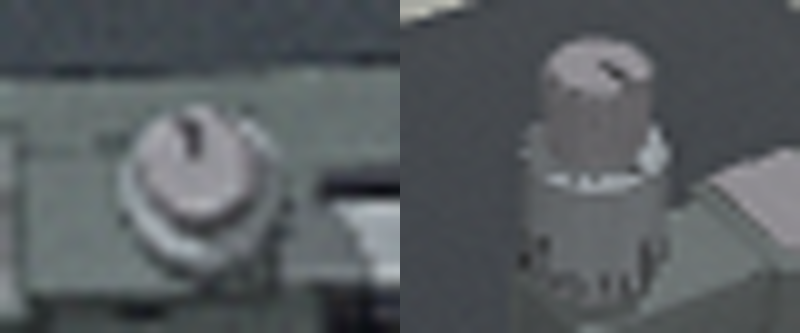

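The bar is home: the holes are at −54.7 and −74.7 mm against the expected −54 and −74, with y ≈ 0 and the top at 46.7 mm. That makes it about 7 mm thick. Next I go above the knob and rotate the tool counter-clockwise so the clockwise stroke has enough range.

```bash
python3 -m jog '[[0,-20,0,-0.12],[0,-40,0,-0.24],[0,-60,0,-0.36],[0,-80,0,-0.48],[0,-100,0,-0.6],[0,-120,0,-0.72],[0,-140,0,-0.84],[0,-155,0,-0.96],[0,-165,0,-1.08],[0.5,-175,0,-1.2],[1,-182,0,-1.3],[1,-182.6,0,-1.3]]'; python3 -m jog '[[0,0,0,-0.12],[0,0,0,-0.24],[0,0,0,-0.36],[0,0,0,-0.48],[0,0,0,-0.6],[0,0,0,-0.72],[0,0,0,-0.8],[0,0,0,-0.8]]'; python3 -c "
from m2 import *
togo(w(0,0,.22));print(sense()['joints'])"
```

```text
time_s: 11.57
tcp_pos: [0.5236, 0.1108, 0.2324]
eef_rot: [2.446, 1.97, -0.007]
wrist_force: [-0.2, -0.1, -0.1]
grip_width: 0.0428
time_s: 12.23
tcp_pos: [0.5233, 0.1104, 0.2317]
eef_rot: [-1.485, -2.766, 0.009]
wrist_force: [-0.4, -0.6, 0.3]
grip_width: 0.0429
t 12.23 tcp [0.5233 0.1104 0.2317] heading 123.54 tilt [-0.0007 -0.0059 -1.    ] q7 1.446 shift mm [-2.8  0.  11.7]
[ 0.3753  0.4737 -0.9526  1.7571  0.4231  1.1381  1.4461]
```

```bash
python3 - <<'E'
from m2 import *
T=grab('top');S=grab('scene')
for a,b in((200,160),(203,163)):
    t=[[275+a/13.33-.5,185+b/13.33-.5]]
    for c,e in((600,67),(600,72)):
        s=[[325+c/10-.5,165+e/8.76-.5]]
        P=tri(T,t,S,s);print(P,mic(P))
    print(onz(T,t,.172))
print(onz(S,s,.172))
E
python3 -m jog '[[-1,0,0,-0.12],[-2,0,0,-0.24],[-2.8,0,0,-0.36],[-2.8,0,0,-0.48],[-2.8,0,0,-0.5],[-2.8,0,0,-0.5],[-2.8,0,0,-0.5]]'
python3 -c "
from m2 import *
togo(w(0,0,.174));print(sense()['joints'])"
```

```text
[[0.5503 0.1455 0.1705 0.0911]] [[ 0.0362 -0.0272  0.1705  0.0911]]
[[0.5505 0.1455 0.169  0.0911]] [[ 0.0362 -0.0274  0.169   0.0911]]
[[0.5256 0.1066 0.172 ]]
[[0.5499 0.1452 0.1704 0.092 ]] [[ 0.0359 -0.0269  0.1704  0.092 ]]
[[0.5501 0.1452 0.1689 0.0919]] [[ 0.036  -0.0271  0.1689  0.0919]]
[[0.5249 0.106  0.172 ]]
[[0.572  0.1857 0.172 ]]
time_s: 12.92
tcp_pos: [0.5248, 0.1082, 0.2318]
eef_rot: [-0.771, -3.042, 0.007]
wrist_force: [0.2, -0.4, 0.0]
grip_width: 0.0424
t 12.92 tcp [0.5248 0.1082 0.2318] heading 151.56 tilt [ 0.002  -0.0053 -1.    ] q7 1.871 shift mm [-0.2  0.1 57.8]
[ 0.445   0.525  -1.0735  1.7501  0.4983  1.1762  1.8709]
```

Run:
```python
from m2 import *
T=grab('top','t9.png');S=grab('scene','s9.png')
for a,b in((200,160),(203,165)):
    t=[[275+a/13.33-.5,185+b/13.33-.5]]
    for c,e in((200,67),(200,72)):
        s=[[325+c/10-.5,165+e/8.76-.5]]
        P=tri(T,t,S,s);print(P,mic(P))
import cv2
s=cv2.imread('pics/s9.png');cv2.imwrite('pics/k9.png',cv2.resize(s[110:240,290:400],None,fx=5,fy=4.5,interpolation=2))
```

```text
[[0.5259 0.1069 0.1705 0.0005]] [[-0.0012 -0.0011  0.1705  0.0005]]
[[0.5261 0.1069 0.1689 0.0004]] [[-0.0012 -0.0013  0.1689  0.0004]]
[[0.5252 0.1067 0.1699 0.0015]] [[-0.0013 -0.0003  0.1699  0.0015]]
[[0.5254 0.1068 0.1684 0.0014]] [[-0.0013 -0.0005  0.1684  0.0014]]
```

View pics/k9.png

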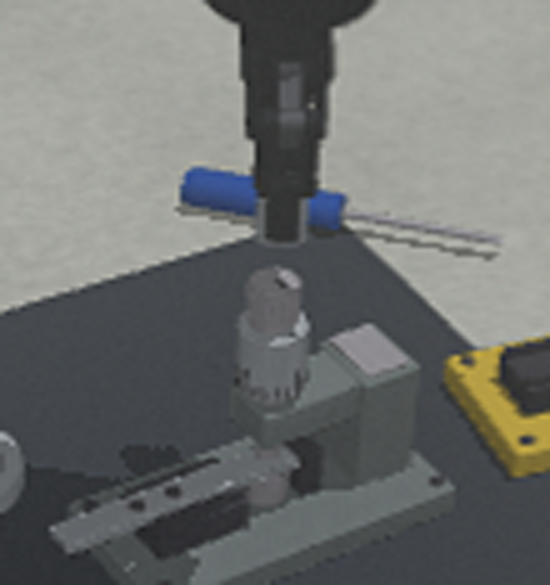

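The hand is directly above the knob; the knob top sits at about (.525,.107,.170). Descending.

```bash
python3 -m jog '[[-0.3,0.3,20,0],[-0.4,0.4,40,0],[-0.4,0.4,58,0],[-0.4,0.4,58,0],[-0.4,0.4,58,0]]'
python3 -c "
from m2 import *
togo([.525,.1077,.173]);s=sense();print(s['wrist_force'],s['torque'])
grab('scene','s10.png');t=grab('top','t10.png')
import cv2
s=cv2.imread('pics/s10.png');cv2.imwrite('pics/k10.png',cv2.resize(s[150:230,310:390],None,fx=7,fy=7,interpolation=2))"
```

```text
time_s: 13.43
tcp_pos: [0.5247, 0.1081, 0.1737]
eef_rot: [-0.769, -3.042, 0.009]
wrist_force: [-0.1, 0.7, 0.3]
grip_width: 0.0429
t 13.43 tcp [0.5247 0.1081 0.1737] heading 151.61 tilt [ 0.0027 -0.0064 -1.    ] q7 1.812 shift mm [-0.5 -0.2  0.7]
[-0.1185  0.702   0.3055] [-0.0058  0.0171 -0.0264]
```

View pics/k10.png

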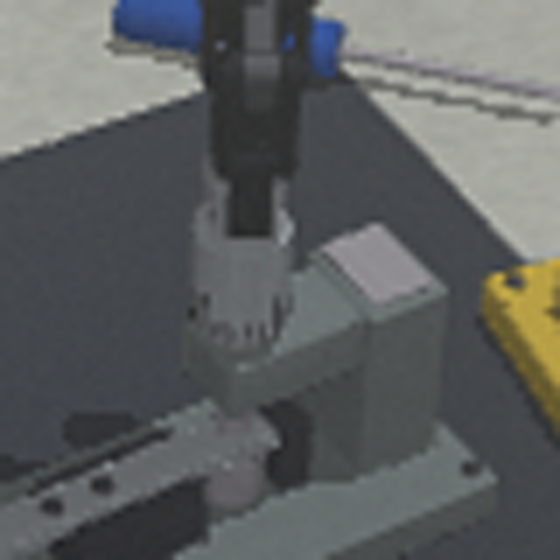

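```bash
python3 -m jog '[[-0.5,0,0,0],[-0.5,0,0,0],[-0.5,0,0,0],[-0.5,0,0,0],[-0.5,0,0,0],[-0.5,0,0,0]]' 1 25
python3 -c "
from m2 import *
togo([.525,.1077,.173]);s=sense();print(s['wrist_force'],s['torque'],s['grip_width'])
grab('scene','s11.png')
import cv2
s=cv2.imread('pics/s11.png');cv2.imwrite('pics/k11.png',cv2.resize(s[150:230,310:390],None,fx=7,fy=7,interpolation=2))"
```

```text
time_s: 14.03
tcp_pos: [0.5262, 0.1095, 0.1766]
eef_rot: [-0.769, -3.045, 0.004]
wrist_force: [-3.8, 1.2, 8.4]
grip_width: 0.0222
t 14.03 tcp [0.5262 0.1095 0.1766] heading 151.65 tilt [ 0.     -0.0029 -1.    ] q7 1.813 shift mm [ 0.2 -2.1  3.6]
[-3.8304  1.223   8.3512] [0.1783 0.7615 0.0015] 0.0221847683398048
```

View pics/k11.png

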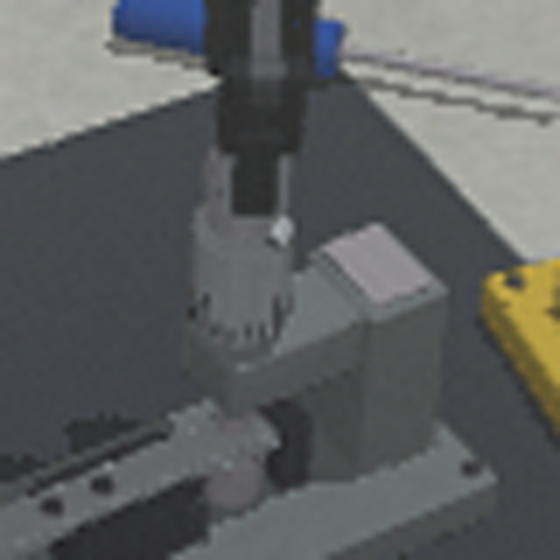

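Closing pushed the hand up about 3 mm (Fz = 8 N), so the fingertips are touching the thimble's top. I'll open, raise and regrip higher.

```bash
python3 -m jog '[[0,0,0,0],[0,0,0,0],[0,0,0,0]]' 0.55
python3 -c "
from m2 import *
togo([.525,.1078,.180]);s=sense();print(s['wrist_force'],s['torque'],s['grip_width'])"
```

```text
time_s: 14.33
tcp_pos: [0.5265, 0.1094, 0.177]
eef_rot: [0.77, 3.046, -0.004]
wrist_force: [0.1, 0.1, -0.1]
grip_width: 0.0386
t 14.33 tcp [0.5265 0.1094 0.177 ] heading 151.63 tilt [-0.0008 -0.0025 -1.    ] q7 1.813 shift mm [ 0.5 -2.1 -3. ]
[ 0.073   0.139  -0.0569] [ 0.0214 -0.002  -0.0138] 0.03864199399273427
```

```bash
python3 -m jog '[[0.3,-1,-4,0],[0.3,-1,-4,0],[0.3,-1,-4,0],[0.3,-1,-4,0]]'; python3 -m jog '[[0,0,0,0],[0,0,0,0],[0,0,0,0],[0,0,0,0],[0,0,0,0]]' 1 25
python3 -c "
from m2 import *
togo([.525,.1078,.180]);s=sense();print(s['wrist_force'],s['torque'],s['grip_width'])
grab('scene','s12.png')
import cv2
s=cv2.imread('pics/s12.png');cv2.imwrite('pics/k12.png',cv2.resize(s[150:230,310:390],None,fx=7,fy=7,interpolation=2))"
```

```text
time_s: 14.67
tcp_pos: [0.5258, 0.1086, 0.181]
eef_rot: [0.77, 3.045, -0.004]
wrist_force: [0.1, 0.3, -0.3]
grip_width: 0.0386
time_s: 15.08
tcp_pos: [0.5255, 0.1088, 0.1811]
eef_rot: [-0.77, -3.046, 0.004]
wrist_force: [-3.2, 0.4, 4.1]
grip_width: 0.021
t 15.08 tcp [0.5255 0.1088 0.1811] heading 151.63 tilt [-0.0005 -0.0025 -1.    ] q7 1.818 shift mm [-0.  -1.2  1.1]
[-3.2192  0.3694  4.0999] [0.1795 0.6325 0.0144] 0.021032411351547122
```

View pics/k12.png

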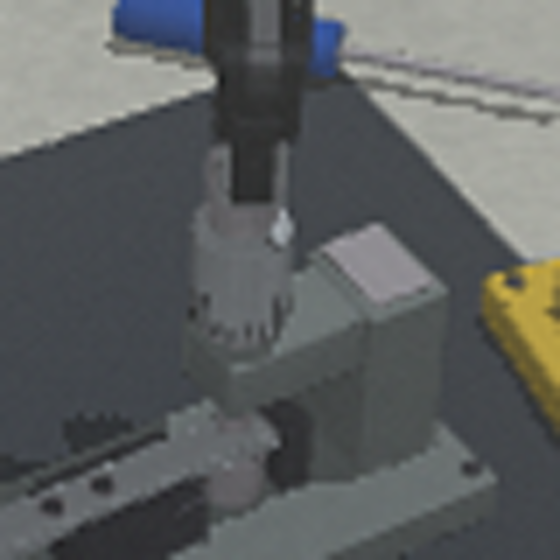

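```bash
python3 -m jog '[[0,0,0.1,0.1],[0,0,0.2,0.2],[0,0,0.4,0.3],[0,0,0.5,0.4],[0,0,0.6,0.5],[0,0,0.8,0.6],[0,0,0.9,0.7],[0,0,1.0,0.8],[0,0,1.1,0.9],[0,0,1.3,1.0],[0,0,1.3,1.0],[0,0,1.3,1.0]]'
cat > look.py <<'E'
from m2 import *
import sys
n=sys.argv[1]
togo([.525,.1078,.180]);F=[];Q=[]
for i in range(int(sys.argv[2]) if len(sys.argv)>2 else 4):
    d=get_image('scene');s=sense();F.append(s['wrist_force']);Q.append(s['torque'])
print('F',np.mean(F,0).round(2),'M',np.mean(Q,0).round(4),'gw',s['grip_width'].round(4),'q',s['joints'].round(2))
im=cv2.cvtColor(d['image'],cv2.COLOR_RGB2BGR);cv2.imwrite(f'pics/s{n}.png',im)
cv2.imwrite(f'pics/k{n}.png',cv2.resize(im[165:215,325:365],None,fx=11,fy=11,interpolation=2))
E
python3 look.py 13
```

```text
time_s: 16.13
tcp_pos: [0.5259, 0.1083, 0.1799]
eef_rot: [2.131, 2.305, -0.004]
wrist_force: [-0.1, -2.6, 3.7]
grip_width: 0.0214
t 16.13 tcp [0.5259 0.1083 0.1799] heading 94.49 tilt [-0.0036 -0.0003 -1.    ] q7 0.965 shift mm [-0.4 -0.9 -0.1]Traceback (most recent call last):
  File "look.py", line 7, in <module>
    print('F',np.mean(F,0).round(2),'M',np.mean(Q,0).round(4),'gw',s['grip_width'].round(4),'q',s['joints'].round(2))
                                                                   ^^^^^^^^^^^^^^^^^^^^^
AttributeError: 'float' object has no attribute 'round'
```

```bash
sed -i "s/s\['grip_width'\].round(4)/round(s['grip_width'],4)/" look.py; python3 look.py 13 6
```

```text
t 16.33 tcp [0.5258 0.1083 0.1798] heading 94.43 tilt [-0.0029 -0.0007 -1.    ] q7 0.964 shift mm [-0.5 -0.9 -0.2]
F [-0.13 -3.99  4.24] M [-1.0047 -0.0032  0.007 ] gw 0.0211 q [ 0.26  0.48 -0.78  1.83  0.4   1.    0.96]
```

View pics/k13.png

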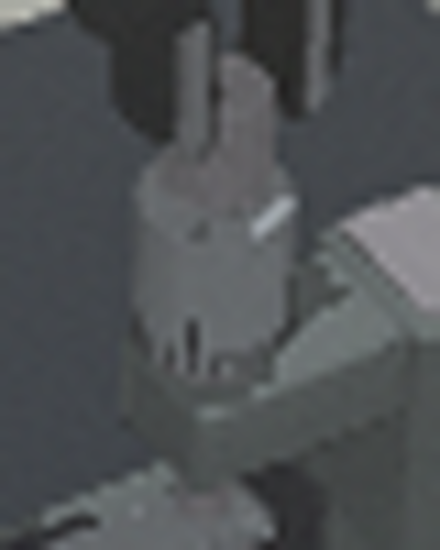

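The thimble turns with the knob: its black line has moved to the camera side, at zoom (200,230), and a long scale line is at (192,330). I'll continue in steps and track these marks.

```bash
python3 -m jog '[[0,0,0.1,0.1],[0,0,0.2,0.2],[0,0,0.4,0.3],[0,0,0.5,0.4],[0,0,0.5,0.4],[0,0,0.5,0.4]]'; python3 look.py 14 2; python3 -m jog '[[0,0,0.1,0.1],[0,0,0.2,0.2],[0,0,0.4,0.3],[0,0,0.5,0.4],[0,0,0.5,0.4],[0,0,0.5,0.4]]'; python3 look.py 15 2
python3 -c "
import cv2
cv2.imwrite('pics/m15.png',cv2.hconcat([cv2.resize(cv2.imread(f'pics/k{i}.png')[100:450],(400,350)) for i in(14,15)]))"
```

```text
time_s: 17.13
tcp_pos: [0.5257, 0.1081, 0.1793]
eef_rot: [2.549, 1.832, -0.004]
wrist_force: [0.3, -5.7, 4.4]
grip_width: 0.0214
t 17.13 tcp [0.5257 0.1081 0.1793] heading 71.39 tilt [-0.0036  0.0006 -1.    ] q7 0.615 shift mm [-0.5 -0.5 -0.7]
F [ 0.27 -5.77  4.43] M [-1.2431  0.1276 -0.0229] gw 0.0213 q [ 0.2   0.46 -0.68  1.83  0.35  0.98  0.62]
time_s: 17.73
tcp_pos: [0.5255, 0.1077, 0.1788]
eef_rot: [2.861, 1.289, -0.004]
wrist_force: [-0.5, -5.5, 5.0]
grip_width: 0.0209
t 17.73 tcp [0.5255 0.1077 0.1788] heading 48.5 tilt [-0.0039  0.0021 -1.    ] q7 0.265 shift mm [-0.2 -0.5 -1.2]
F [-1.63 -5.04  5.58] M [-1.2495  0.3274 -0.0321] gw 0.0214 q [ 0.13  0.43 -0.59  1.84  0.29  0.96  0.27]
```

View pics/m15.png

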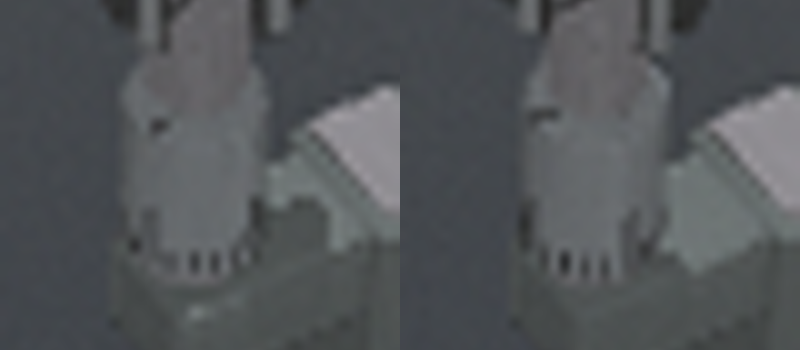

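```bash
python3 -m jog '[[0,0,0.1,0.1],[0,0,0.2,0.2],[0,0,0.4,0.3],[0,0,0.4,0.3],[0,0,0.4,0.3]]'; python3 look.py 16 2; python3 -m jog '[[0,0,0.1,0.1],[0,0,0.2,0.2],[0,0,0.4,0.3],[0,0,0.4,0.3],[0,0,0.4,0.3]]'; python3 look.py 17 2
python3 -c "
import cv2
cv2.imwrite('pics/m17.png',cv2.hconcat([cv2.resize(cv2.imread(f'pics/k{i}.png')[100:450],(400,350)) for i in(16,17)]))"
```

```text
time_s: 18.25
tcp_pos: [0.5252, 0.1074, 0.1784]
eef_rot: [3.021, 0.848, -0.004]
wrist_force: [-0.4, -5.2, 6.3]
grip_width: 0.0212
t 18.25 tcp [0.5252 0.1074 0.1784] heading 31.35 tilt [-0.0038  0.0034 -1.    ] q7 0.001 shift mm [ 0.  -0.4 -1.6]
F [-1.24 -5.    6.09] M [-1.1551  0.4417 -0.0409] gw 0.0209 q [ 0.08  0.42 -0.52  1.84  0.25  0.95  0.  ]
time_s: 18.77
tcp_pos: [0.5249, 0.1072, 0.178]
eef_rot: [3.113, 0.387, -0.004]
wrist_force: [-2.1, -4.1, 5.6]
grip_width: 0.0211
t 18.77 tcp [0.5249 0.1072 0.178 ] heading 14.19 tilt [-0.0034  0.0046 -1.    ] q7 -0.265 shift mm [ 0.3 -0.5 -2. ]
F [-1.5  -4.98  6.86] M [-1.0615  0.4951 -0.0454] gw 0.0215 q [ 0.03  0.41 -0.44  1.85  0.22  0.94 -0.26]
```

View pics/m17.png

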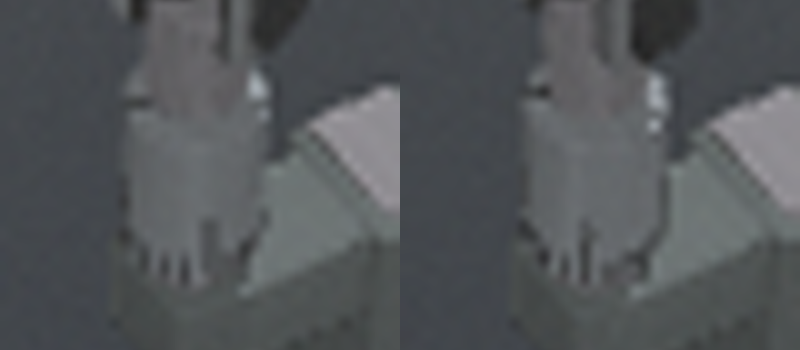

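The thimble still follows: its line moved from (135,103) to (540−400,90), and the long mark moves left. From here I use smaller steps.

```bash
python3 -m jog '[[0,0,0.1,0.1],[0,0,0.25,0.2],[0,0,0.25,0.2],[0,0,0.25,0.2]]'; python3 look.py 18 2; python3 -m jog '[[0,0,0.1,0.1],[0,0,0.25,0.2],[0,0,0.25,0.2],[0,0,0.25,0.2]]'; python3 look.py 19 2
python3 -c "
import cv2
cv2.imwrite('pics/m19.png',cv2.hconcat([cv2.resize(cv2.imread(f'pics/k{i}.png')[100:450],(400,350)) for i in(18,19)]))"
```

```text
time_s: 19.2
tcp_pos: [0.5246, 0.1072, 0.1777]
eef_rot: [3.135, 0.076, -0.004]
wrist_force: [-2.9, -5.1, 6.6]
grip_width: 0.0215
t 19.2 tcp [0.5246 0.1072 0.1777] heading 2.77 tilt [-0.0028  0.0054 -1.    ] q7 -0.442 shift mm [ 0.4 -0.6 -2.3]
F [-1.45 -4.22  7.1 ] M [-0.9837  0.4781 -0.0385] gw 0.0215 q [-0.    0.4  -0.4   1.85  0.19  0.93 -0.44]
time_s: 19.63
tcp_pos: [0.5243, 0.1071, 0.1776]
eef_rot: [3.127, -0.237, -0.004]
wrist_force: [-1.1, -3.3, 6.4]
grip_width: 0.0212
t 19.63 tcp [0.5243 0.1071 0.1776] heading -8.66 tilt [-0.002   0.0061 -1.    ] q7 -0.62 shift mm [ 0.5 -0.7 -2.4]
F [-2.3  -4.49  7.15] M [-0.988   0.5362 -0.0015] gw 0.0214 q [-0.04  0.39 -0.35  1.85  0.17  0.93 -0.62]
```

View pics/m19.png

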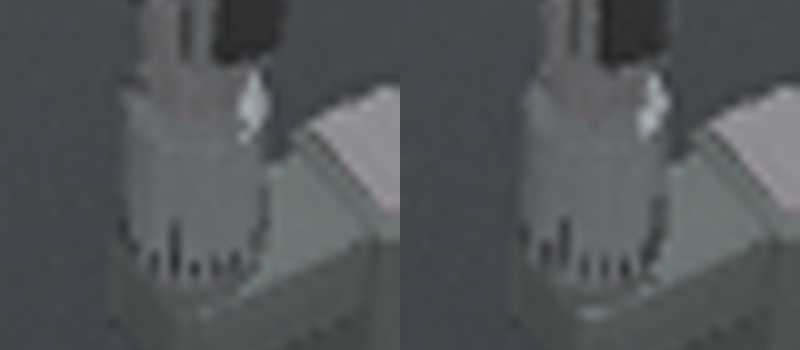

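```bash
python3 -m jog '[[0,0,0,0.1],[0,0,0,0.2],[0,0,0,0.2],[0,0,0,0.2]]'; python3 look.py 20 2; python3 -m jog '[[0,0,0,0.1],[0,0,0.1,0.2],[0,0,0.1,0.2],[0,0,0.1,0.2]]'; python3 look.py 21 2
python3 -c "
import cv2
cv2.imwrite('pics/m21.png',cv2.hconcat([cv2.resize(cv2.imread(f'pics/k{i}.png')[100:450],(400,350)) for i in(20,21)]))"
```

```text
time_s: 20.07
tcp_pos: [0.524, 0.1072, 0.1776]
eef_rot: [3.087, -0.546, -0.004]
wrist_force: [-1.7, -3.6, 6.0]
grip_width: 0.021
t 20.07 tcp [0.524  0.1072 0.1776] heading -20.07 tilt [-0.0011  0.0066 -1.    ] q7 -0.798 shift mm [ 0.7 -0.9 -2.4]
F [-2.33 -3.94  6.22] M [-0.8744  0.473  -0.0066] gw 0.0213 q [-0.07  0.39 -0.31  1.86  0.15  0.92 -0.8 ]
time_s: 20.5
tcp_pos: [0.5238, 0.1073, 0.1776]
eef_rot: [3.017, -0.85, -0.003]
wrist_force: [-1.7, -4.4, 6.2]
grip_width: 0.0211
t 20.5 tcp [0.5238 0.1073 0.1776] heading -31.48 tilt [-0.      0.0069 -1.    ] q7 -0.977 shift mm [ 0.8 -1.  -2.4]
F [-2.05 -4.31  6.33] M [-0.8548  0.4815 -0.0096] gw 0.0213 q [-0.11  0.38 -0.26  1.86  0.13  0.92 -0.98]
```

View pics/m21.png

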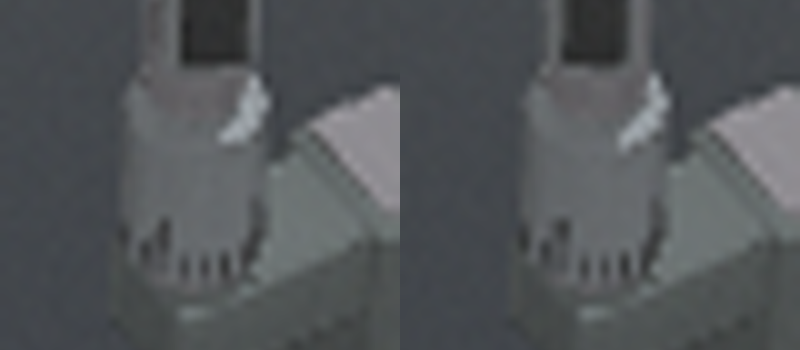

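Between 19, 20 and 21 the marks stand still (long mark at 165, 163, 162) and the height stays at .1776, so the ratchet has begun to slip. I'll check numerically before adding any more.

Run:
```python
import cv2,numpy as np
I={i:cv2.imread(f'pics/s{i}.png').astype(float)[182:196,335:352] for i in range(15,22)}
for i in range(16,22): print(i,np.abs(I[i]-I[i-1]).mean().round(2))
# mark positions: dark columns, subpixel
for i in range(17,22):
    g=I[i].mean(2)[4:12].mean(0);print(i,g.round(0))
```

```text
16 4.81
17 5.14
18 4.23
19 3.81
20 2.43
21 1.8
17 [ 72.  72.  78.  93.  98.  99. 104. 108. 105. 104. 104. 105. 105. 102.
 103. 101.  87.]
18 [ 72.  72.  79.  93.  96. 102. 105. 103. 103. 104. 105. 106. 104. 104.
 110. 101.  88.]
19 [ 71.  72.  83.  92.  99. 102. 102. 102. 104. 105. 107. 104. 106. 105.
 109.  95.  92.]
20 [ 72.  72.  84.  92.  99. 102. 101. 103. 104. 105. 106. 105. 111. 111.
 110.  95.  93.]
21 [ 71.  72.  83.  92.  99. 101. 101. 103. 104. 105. 106. 105. 116. 111.
 109.  94.  93.]
```

Stationary from about 19 onward: the 20–21 difference is only the highlight. The slip is about 0.4 rad, so I'll add about 0.17 rad, then open and rise.

```bash
python3 -m jog '[[0,0,0,0.1],[0,0,0,0.17],[0,0,0,0.17],[0,0,0,0.17]]'; python3 look.py 22 2; python3 -m jog '[[0,0,0,0],[0,0,0,0],[0,0,0,0],[0,0,0,0]]' 0.55;  python3 -m jog '[[0,0,-15,0],[0,0,-35,0],[0,0,-60,0],[0,0,-60,0]]'; python3 look.py 23 2
```

```text
time_s: 20.93
tcp_pos: [0.5236, 0.1075, 0.1776]
eef_rot: [2.935, -1.102, -0.003]
wrist_force: [-1.6, -4.4, 7.2]
grip_width: 0.0213
t 20.93 tcp [0.5236 0.1075 0.1776] heading -41.16 tilt [ 0.0009  0.007  -1.    ] q7 -1.128 shift mm [ 0.9 -1.2 -2.4]
F [-1.89 -3.67  5.57] M [-0.8769  0.4113  0.0025] gw 0.0212 q [-0.13  0.38 -0.22  1.86  0.11  0.92 -1.13]
time_s: 21.37
tcp_pos: [0.5235, 0.108, 0.1774]
eef_rot: [2.936, -1.1, -0.003]
wrist_force: [-0.0, -0.2, 0.5]
grip_width: 0.0385
time_s: 21.7
tcp_pos: [0.5257, 0.1095, 0.2415]
eef_rot: [2.94, -1.101, 0.004]
wrist_force: [0.6, 0.3, 0.4]
grip_width: 0.0386
t 21.7 tcp [0.5257 0.1095 0.2415] heading -41.07 tilt [ 0.0034  0.0011 -1.    ] q7 -1.106 shift mm [ 0.3  1.6 61.5]
F [-0.07  0.11 -0.73] M [0.0001 0.0461 0.0133] gw 0.0385 q [-0.13  0.32 -0.23  1.79  0.09  1.05 -1.11]
```

View pics/k23.png

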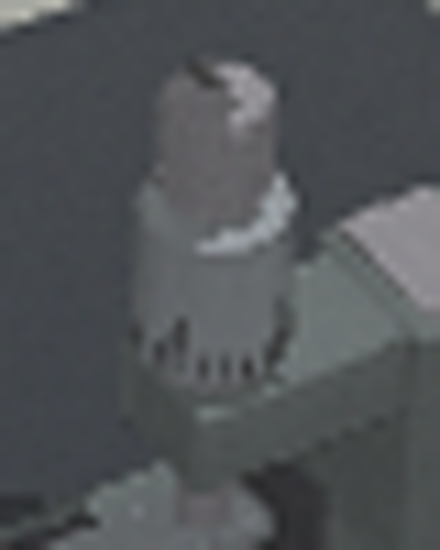

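```bash
python3 -c "
from m2 import *
togo([.42,-.08,.30])"
```

```text
t 21.8 tcp [0.5242 0.1088 0.2381] heading -41.08 tilt [ 0.0013  0.0048 -1.    ] q7 -1.107 shift mm [ 45.6 211.1 -60.8]
```

```bash
python3 -m jog '[[5,20,-20,0],[10,50,-35,0],[18,85,-50,0],[26,120,-60,0],[34,155,-60,0],[42,190,-60,0],[45,211,-60,0],[45,211,-60,0],[45,211,-60,0]]'
python3 - <<'E'
from m2 import *
T=grab('top','t24.png');S=grab('scene','s24.png')
t=cv2.imread('pics/t24.png');s=cv2.imread('pics/s24.png')
cv2.imwrite('pics/k24.png',cv2.hconcat([cv2.resize(t[185:210,275:305],(400,333),interpolation=2),cv2.resize(s[165:203,325:365],(400,333),interpolation=2)]))
E
python3 ov.py 24
```

```text
time_s: 22.55
tcp_pos: [0.4188, -0.0804, 0.2985]
eef_rot: [2.936, -1.104, -0.002]
wrist_force: [0.4, -0.1, -0.5]
grip_width: 0.0385
```

View pics/k24.png

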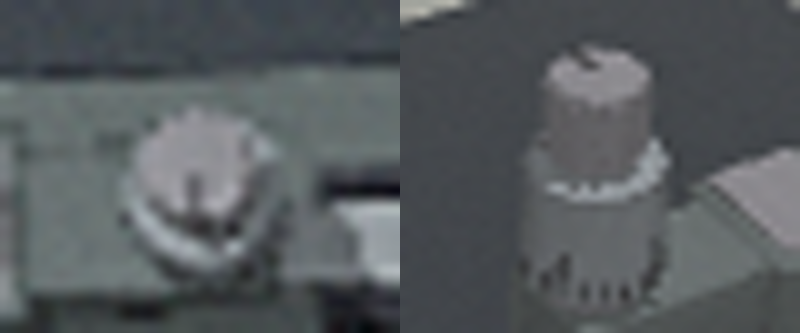

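View pics/zs24.png

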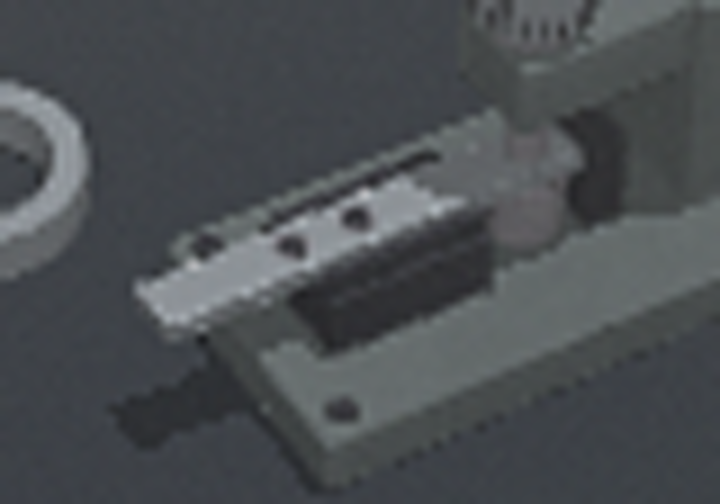

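View pics/zt24.png

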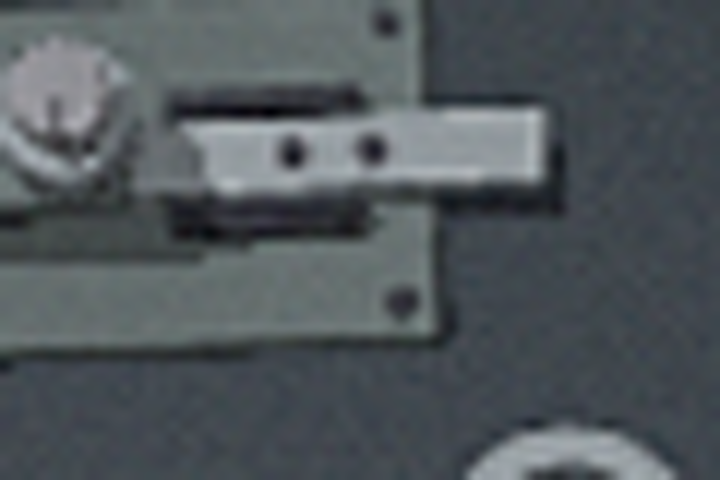

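In the top view the knob's line is at zoom (193,195) and the thimble's dark line at about (222,237). I'll compute both headings.

Run:
```python
from m2 import *
T=grab('top');S=grab('scene')
A=np.array([.5248,.1075])
def h(d,p,z,f):
    P=onz(d,[p],z)[0];q=P[:2]-A;print(f,q.round(4)*1000,'r',round(np.hypot(*q)*1000,1),'heading',np.degrees(np.arctan2(q[1],q[0])).round(1))
tk=lambda a,b:[275+a/13.33-.5,185+b/13.33-.5]
sk=lambda a,b:[325+(a-400)/10-.5,165+b/8.76-.5]
for nm,zk in(('z',.1670),('z-1',.1655)):
    h(T,tk(194,193),zk,'knob T');h(S,sk(588,60),zk,'knob S')
    h(T,tk(222,237),zk-.029,'thim T')
# centres check
print('proj knob c',(proj(T,[[*A,.167]])[0]-[275,185]+.5)*13.33,'thim c',(proj(T,[[*A,.138]])[0]-[275,185]+.5)*13.33,'S',(proj(S,[[*A,.167]])[0]-[325,165]+.5)*[10,8.76]+[400,0])
for n in(14,15,16,17):pass
# thimble line in earlier frames: heading vs gripper heading (montage 400x350 from k[100:450], 440 wide)
km=lambda u,v:[325+(u*1.1+.5)/11-.5,165+(v+100+.5)/11-.5]
for n,u,v,z,g in((14,158,125,.1415-.001,71.4),(15,145,115,.140,48.5),(16,135,103,.1396,31.35),(17,140,90,.1392,14.2)):
    h(S,km(u,v),z,f'thim {n} grip {g}')
h(T,[275+190/13.33-.5,185+130/13.33-.5],.1705,'knob start T');h(S,sk(615,73),.1705,'knob start S')
im=cv2.cvtColor(T['image'],cv2.COLOR_RGB2BGR)[184:210,278:302];cv2.imwrite('pics/k25.png',cv2.resize(im,None,fx=25,fy=23,interpolation=cv2.INTER_NEAREST))
```

```text
knob T [-5.4  0.5] r 5.4 heading 174.9
knob S [-6.2  0.8] r 6.3 heading 172.6
thim T [-10.5  -4.4] r 11.4 heading -157.4
knob T [-5.2  0.5] r 5.2 heading 174.0
knob S [-7.8  1.7] r 8.0 heading 167.3
thim T [-10.3  -4.3] r 11.2 heading -157.2
proj knob c [196.5995 167.3053] thim c [201.8991 187.8277] S [598.3122  74.2151]
thim 14 grip 71.4 [  6.  -13.2] r 14.5 heading -65.5
thim 15 grip 48.5 [  1.3 -14. ] r 14.0 heading -84.7
thim 16 grip 31.35 [ -3.6 -13.9] r 14.3 heading -104.5
thim 17 grip 14.2 [ -7.1 -10.6] r 12.7 heading -124.1
knob start T [7.3 1.3] r 7.4 heading 10.2
knob start S [5.  1.4] r 5.2 heading 15.9
```

View pics/k25.png

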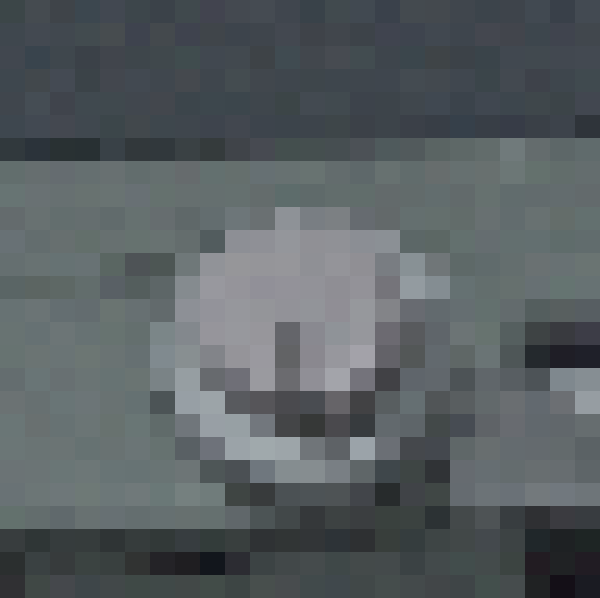

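The slip comes out at 22–36°, depending on the method. I'll check quickly that the bystanders haven't moved, then hand in.

Run:
```python
from m2 import *
a=cv2.imread('pics/top0.png',0);b=cv2.imread('pics/t24.png',0)
m=(cv2.absdiff(a,b)>35).astype(np.uint8);n,_,st,c=cv2.connectedComponentsWithStats(m)
print([(s[:5].tolist()) for s in st[1:] if s[4]>12])
s=sense();print(s['wrist_force'],s['time_s'])
print(finish_job())
```

```text
[[358, 186, 17, 14, 98], [350, 193, 11, 70, 229], [297, 199, 34, 8, 192], [384, 205, 42, 9, 227], [382, 229, 33, 15, 340], [353, 269, 134, 131, 9601], [519, 316, 121, 84, 4474], [626, 326, 14, 28, 172], [557, 334, 4, 20, 45], [528, 336, 4, 31, 68], [543, 336, 2, 19, 29], [512, 342, 3, 14, 19], [497, 347, 2, 10, 20], [631, 353, 8, 10, 25], [337, 362, 13, 10, 22], [300, 374, 6, 18, 38], [336, 380, 9, 12, 36], [322, 384, 7, 4, 13]]
[-0.8351  0.6443 -0.8595] 22.75
the job is handed in; nothing more can be done
None
```

Run:
```python
import cv2,numpy as np
a=cv2.imread('pics/top0.png');b=cv2.imread('pics/t24.png')
cv2.imwrite('pics/cmp.png',cv2.hconcat([cv2.resize(i[165:300,340:445],(400,514)) for i in(a,b)]))
```

```text
(no output)
```

View pics/cmp.png

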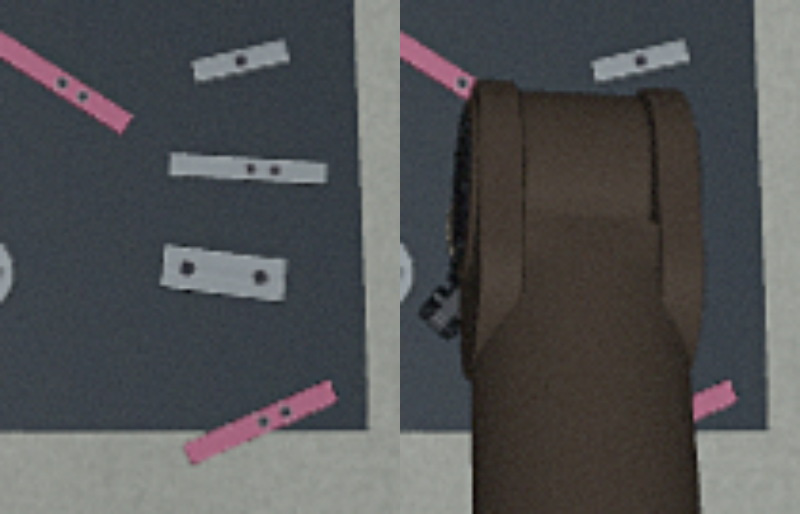

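The bar is home in the micrometer and clamped, the ratchet has slipped by roughly 30°, and the job is handed in at 22.75 s with the hand clear of everything. I have no verdict, because `finish_job()` gives none.

**What I did:** I gripped the bar near its tail, lowered it between the fences and slid it in until the stop held it (about 8 N of push, no further motion). I then turned the knob about 193° clockwise, let go and backed away.

**Last checks:**
- **Bar position:** after I let go, the holes were at −54.7 and −74.7 mm against −54 and −74 mm expected, with y ≈ 0. The bar looked unchanged after clamping.
- **Ratchet slip:** the thimble's marks and the hand's height stood still over the last 0.4 to 0.55 rad of turning. The estimates disagree somewhat: 22° from the thimble line and the gripper angle, 29° from the two black lines, and 32–36° from the turning sequence. All lie within 15–60°.
- **Clamp force:** not measured. I infer it from the ratchet slipping.

**What went less well:**
- **First grip on the knob:** it was too low, and the fingertips pressed on the thimble's top with about 8 N. I opened and regripped higher before turning anything.
- **Bystanders:** a final comparison with the first top picture flagged a change at the wide plate. That was only the arm in front of it, so the plate was hidden in that last view. I saw no contact with any bystander, but did not confirm the plate's final position.

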